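# Lock a printing letter into the bed with the rocker clamp

## Task

Lay the largest of the three wooden printing letters face up in the lane of the lock-up bed, push it along the lane until it sits squared up on the end stop and press it there for a moment with about 15 N. Then press down the raised outer end of the black rocker until it snaps over and the clamp holds the letter, and follow it down until it bears on its stop with about 10 N. Never load the end stop or the rocker with more than 25 N, and leave the other two letters where they lie.

Things in the scene. Friction and masses are not known exactly. Their poses are not given: they have to be found in the camera images.
- letter_large: the largest of three brown wooden printing letters: block 60 (its x) x 48 (its y) x 20 mm, plus a 3 mm dark raised sign on top; 40 to 80 g; origin at the centre of the underside, z up. Starts face up on the table. May lie in the lane either way round
- letter_mid: the middle wooden printing letter, 52 x 42 x 23 mm, loose on the table; origin at the centre of its underside; to be left alone
- letter_small: the smallest wooden printing letter, 52 x 32 x 23 mm, loose on the table; origin at the centre of its underside; to be left alone
- bed: lock-up bed fixed to the table: wooden plate 220 (x) x 170 (y) x 12 mm, origin under its centre. A lane on its top runs along +x to the end stop, open at the -x end; on its +y side a fence 14 mm thick and 10 mm high above the plate, with its face at y = 65 mm, from x = 20 to 90 mm; on its -y side a steel jaw, x = 30 to 70 mm, top at z = 23 mm
- end_stop: rigid bar across the end of the lane, 80 mm long (y), 14 mm thick and 14 mm high; origin at the middle of the lower edge of its face towards the lane, x pointing on along the lane. It is hard: force on it rises many N per mm. Fingers that drag down on the letter while pushing it add friction under it, and the stop then feels less than the push
- seat (a point): where the letter's origin lies when seated: on the plate's top, axes as the bed's; the letter's 60 mm runs along x. The stop's face is at +30 mm x, the fence's face at +24 mm y, the open jaw at -33 mm y. At x = -52 mm the letter lies in the open mouth of the lane with about 8 mm of it beside the fence and room round its middle for fingers. Closing, the jaw slides the letter up to 9 mm onto the fence
- rocker_press (a point): on top of the outer (-y) end of the black rocker, 78 (y) x 32 (x) mm, the place to press with closed fingers; the point moves with it. Pivot: axis along the bed's x, 44 mm above the table, 31 mm from this point in y. Raised, the point is 62 mm above the table; pressed home, 43 mm. Plate free below
- rocker (a joint): angle of the rocker, rad: 0 open (outer end raised), 0.63 snapped over against its rigid lower stop. Its spring resists with about 9 N at the pressing place at first, less and less to the centre (0.315), then throws it over; the clamp's spring pad holds the letter with about 7 N. Under more load on the stop the force rises many N per mm
Things that resemble listed ones, but are neither listed nor needed, are in the scene too. Leave any pink or red look-alike of the letter_large alone.

How it is judged:
On the way, in this order (a step that is already met when the one before it is completed fails the run):
1. the large letter is pressed square on the end stop with more than 3 N for 0.2 s, the rocker still open (contact force between letter_large and end_stop above 3 N and value of joint rocker below 0.1 rad and z of letter_large in the frame of seat below 0.003 m and angle between the x axis of letter_large and the x axis of seat, either way round below 0.06 rad), for 0.2 s.
2. the rocker has snapped over and is pressed on its lower stop with more than 5 N for 0.2 s (value of joint rocker above 0.58 rad and contact force between anything else and rocker above 5 N), for 0.2 s.
At the end, for the whole second after the job is handed in: The rocker is over (its joint above 0.58 rad); the large letter lies face up and flat, at rest, within 2 mm of the seated place in the lane's direction (on the end stop), across it (on the side fence) and within 3 mm in height, square within 0.05 rad (value of joint rocker above 0.58 rad and x of letter_large in the frame of seat between -0.002 and 0.002 m and y of letter_large in the frame of seat between -0.002 and 0.002 m and z of letter_large in the frame of seat between -0.003 and 0.003 m and angle between letter_large's own z axis and vertical below 0.05 rad and angle between the x axis of letter_large and the x axis of seat, either way round below 0.05 rad and linear speed of letter_large below 0.01 m/s); the robot touches nothing.
It fails at once if the letter is forced on the end stop with more than 25 N (contact force between letter_large and end_stop above 25 N).
It fails at once if the end stop is struck with more than 25 N (contact force between anything else and end_stop above 25 N).
It fails at once if the rocker is loaded with more than 25 N (contact force between anything else and rocker above 25 N).
It fails at once if one of the other two letters is moved more than 15 mm (distance of any of letter_mid, letter_small from where it was at the start of the episode above 0.015 m).
It also fails if it takes over 67 s, if anything falls off the work surface, if the arm or the gripper's body presses on something with over 40 N, if the wrist force passes 120 N, or if a joint passes its speed limit or range.

## Robot

A 7-joint arm with a two-finger parallel gripper is mounted at the origin on the work surface; the furniture and walls round the work are solid. World frame = base frame: x ahead of the robot, y to its left, z up, the work surface at z = 0. Lengths are in m, angles in rad, forces in N, time in s.
With the tool pointing down it reaches from about 0.425 to 0.925 m from the base axis. Payload 6.8 kg.
Tool frame: the origin (TCP) lies at the centre of the arm's flange, where the gripper is bolted on; the fingertips stand 173 mm ahead of it and the grasp point (between the pads) lies 155 mm ahead of it (arm.tcp_to_tips is the distance from the TCP to the fingertips, in m); z points along the fingers, y is the direction in which the jaws open and shut (so a half turn about z gives the same grasp; the last joint's range is limited). The gripper opens to 85 mm and grips with 20 to 120 N. Pads are 22 mm wide; open, the fingers measure 114 mm over their backs; the gripper's body (76 mm by 85 mm) begins 54 mm behind the grasp point. The pads swing forward as they close: fully open they stand 13 mm farther back than shut.
Start: joints at [-1.449, 0.477, 0.022, 1.555, -0.011, 1.109, -0.083], TCP at [0.154, 0.657, 0.405] pointing down, gripper open.
Joint ranges: [-2.96, 2.96], [-0.34, 2.1], [-1.41, 1.46], [0.24, 2.44], [-1.37, 4.51], [0.17, 1.92], [-2.96, 2.96]. Speed limits (rad/s): [2.39, 2.39, 3.14, 3.14, 3.14, 3.14, 3.14].

## Interface

Orientations are given as a unit quaternion [w, x, y, z].
In Python, from workcell import arm, imaging gives the robot as it stands.
- The arm moves only by the tool servo_tool, never from a script. Its argument "increments" is a list of rows, each a list of 5 numbers: the opening, from 0 (shut) to 1 (fully open), then the shift along the tool's x, y, z in units of 40 mm (1.0 is 40 mm), then the turn about the tool's z in units of 6 degrees (1.0 is 6 degrees). A call has exactly 5 rows; each row is the pose to reach, as a shift and turn from the pose commanded when the call began, along the tool's axes at that moment; what a row does not reach only later rows make up. A row lasts 1/10 s, in which the tool goes at most 50 mm and 8.59 degrees, less where a joint would pass 70% of its speed; a pose out of reach is approached as far as the arm can. A call with a gripper value outside its range is refused whole. The fingers move at their own pace and stop on an object; "force" is the grip in N (left out, the last holds). Time passes only in rows, so rows that repeat a pose let the fingers close, or fill a call up. It gives the time, the measured TCP pose, the force and the opening at its end, in the units of the state.
- arm.sense(): the state, without advancing time (a new reading comes with each control period).
- imaging.capture(name): name is "scene" or "top" or "wrist"; returns the picture (480x640x3 uint8, blue, green, red); there is no depth.
- imaging.camera_params(name): a dict with "fx", "fy", "cx", "cy" (pixels), "rvec" (rotation vector, rad) and "tvec" (3), from world to camera coordinates, as OpenCV has them; the wrist camera has in their place "tool_from_camera" (4x4, takes a point from camera to tool coordinates, whose origin is the TCP and whose axes are the flange's). Camera axes: x right, y down, z forward; pixel columns grow to the right and rows downward; lengths in m; the calibration is good to about 2 mm. A picture is of the moment at which its call begins: read the wrist's pose just before it. camera_params takes no time and is no camera call.
- arm.finish_job(): hands the job in, once; it reports no verdict.
The state is a dict: "t": time; "joint_pos": joint angles; "joint_vel": joint speeds; "joint_efforts": joint torques, N m; "eef_pos": TCP position; "eef_rot": TCP orientation; "force": force on the tool from outside, world axes, zero at the start; "torque": the same for the moment, N m; "gripper_width": finger opening in m.
Only numpy, scipy, OpenCV 4.12 (cv2) and the standard library are available. Lean on these libraries where they do the work, as an engineer would, in place of code of your own. Each camera call takes 0.05 s, during which the arm holds its last target.

## Working session

There is one attempt and no reset: what is moved stays moved. The work goes in short steps, Python scripts to look and compute and a tool call to move; the robot and the scene stay as the last step left them, time stands still between calls to the robot, and variables do not carry over. Pictures are saved under pics/ and viewed, and the job is handed in when it is done.

Besides the shell and the picture viewer there is one more tool, called after "Emit:" by a JSON object that holds its "name" and its "arguments". servo_tool: Moves the arm, as the interface text tells. Its arguments: {"type":"object","properties":{"increments":{"type":"array","items":{"type":"array","items":{"type":"number"}}},"force":{"type":"number"}},"required":["increments"]}

```bash
ls; mkdir -p pics; cat > h.py <<'E'
import numpy as np, cv2
from workcell import arm, imaging
from scipy.spatial.transform import Rotation as R
def ray(name,uv,st=None):
    p=imaging.camera_params(name)
    K=np.array([[p['fx'],0,p['cx']],[0,p['fy'],p['cy']],[0,0,1]])
    d=np.linalg.inv(K)@np.array([uv[0],uv[1],1.])
    if 'rvec' in p:
        Rm=cv2.Rodrigues(np.array(p['rvec'],float))[0];t=np.array(p['tvec'],float).ravel()
        return -Rm.T@t, Rm.T@d
    T=np.array(p['tool_from_camera']); q=st['eef_rot']
    Rt=R.from_quat([q[1],q[2],q[3],q[0]]).as_matrix()
    return Rt@T[:3,3]+np.array(st['eef_pos']), Rt@T[:3,:3]@d
def at(name,uv,z,st=None):
    o,d=ray(name,uv,st); return o+d*(z-o[2])/d[2]
def proj(name,P,st=None):
    p=imaging.camera_params(name)
    if 'rvec' in p:
        Rm=cv2.Rodrigues(np.array(p['rvec'],float))[0]; c=Rm@np.array(P)+np.array(p['tvec']).ravel()
    else:
        T=np.array(p['tool_from_camera']); q=st['eef_rot']
        Rt=R.from_quat([q[1],q[2],q[3],q[0]]).as_matrix()
        c=T[:3,:3].T@(Rt.T@(np.array(P)-st['eef_pos'])-T[:3,3])
    return np.array([p['fx']*c[0]/c[2]+p['cx'],p['fy']*c[1]/c[2]+p['cy']])
E
python3 - <<'E'
from h import *
np.set_printoptions(precision=4,suppress=True)
s=arm.sense()
for k,v in s.items(): print(k,np.round(v,4))
for n in ['scene','top','wrist']:
    cv2.imwrite(f'pics/{n}0.png',imaging.capture(n)); print(n,imaging.camera_params(n))
E
```

```text
pics
t 0.0
joint_pos [-1.4491  0.4778  0.0224  1.5565 -0.0115  1.1092 -0.0831]
joint_vel [ 0.001  -0.0013  0.0016 -0.0018  0.0007  0.0005 -0.0003]
joint_efforts [ -0.0009 -59.6436   1.6074 -28.1192   0.0123   0.0094   0.    ]
eef_pos [0.1537 0.657  0.4037]
eef_rot [-0.0001  0.1146  0.9934 -0.0009]
force [ 0.4677 -0.7662 -0.2347]
torque [ 0.0259  0.018  -0.0218]
gripper_width 0.0853
scene {'fx': 597.6265858753073, 'fy': 597.6265858753073, 'cx': 326.9410472404084, 'cy': 234.18185112995147, 'rvec': array([ 2.3404, -0.5243,  0.2193]), 'tvec': array([-0.4055,  0.2782,  1.0137])}
top {'fx': 478.2507204656269, 'fy': 478.2507204656269, 'cx': 314.84340985427883, 'cy': 234.04996489935502, 'rvec': array([ 2.2014, -2.1686,  0.0651]), 'tvec': array([0.0785, 0.4914, 1.0633])}
wrist {'fx': 370.86210267688296, 'fy': 370.86210267688296, 'cx': 320.61701733717075, 'cy': 239.76690783968925, 'tool_from_camera': array([[-0.0002, -0.9556, -0.2948,  0.0763],
       [ 1.    , -0.0004,  0.0008,  0.0019],
       [-0.0008, -0.2948,  0.9556,  0.0313],
       [ 0.    ,  0.    ,  0.    ,  1.    ]])}
```

View pics/scene0.png

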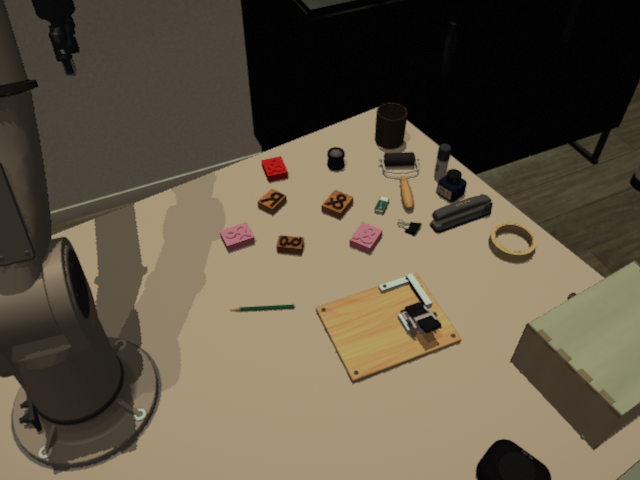

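View pics/top0.png

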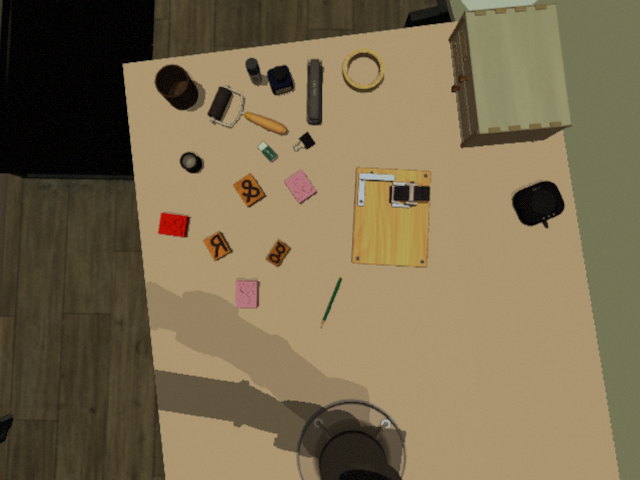

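View pics/wrist0.png

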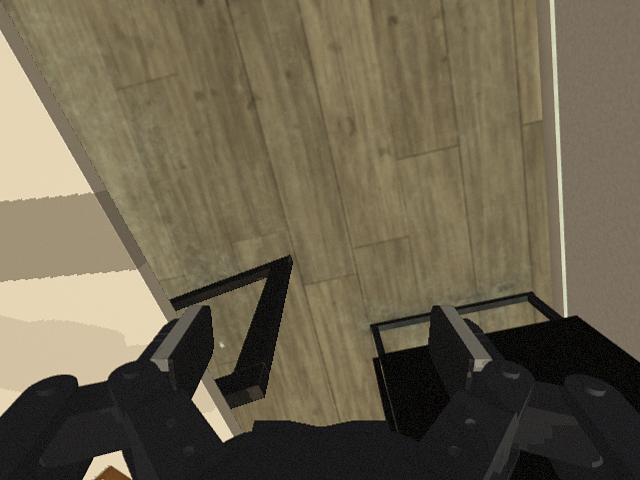

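```bash
python3 - <<'E'
from h import *
im=cv2.imread('pics/top0.png')
cv2.imwrite('pics/tb.png',cv2.resize(im[155:280,335:455],None,fx=5,fy=4.8,interpolation=cv2.INTER_CUBIC))
cv2.imwrite('pics/tl.png',cv2.resize(im[160:280,190:330],None,fx=5,fy=5,interpolation=cv2.INTER_CUBIC))
im=cv2.imread('pics/scene0.png')
cv2.imwrite('pics/sb.png',cv2.resize(im[265:385,305:470],None,fx=4.8,fy=4.8,interpolation=cv2.INTER_CUBIC))
for n,uv in dict(A=(355,167),B=(432,171),C=(428,267),D=(352,264)).items(): print(n,at('top',uv,.012))
print(at('top',(249,190),.023))
E
```

```text
A [ 0.64545169 -0.00357222  0.012     ]
B [ 0.63867714 -0.1793783   0.012     ]
C [ 0.41983205 -0.17018458  0.012     ]
D [0.42398326 0.00105249 0.012     ]
[0.58724483 0.23607968 0.023     ]
```

View pics/tb.png

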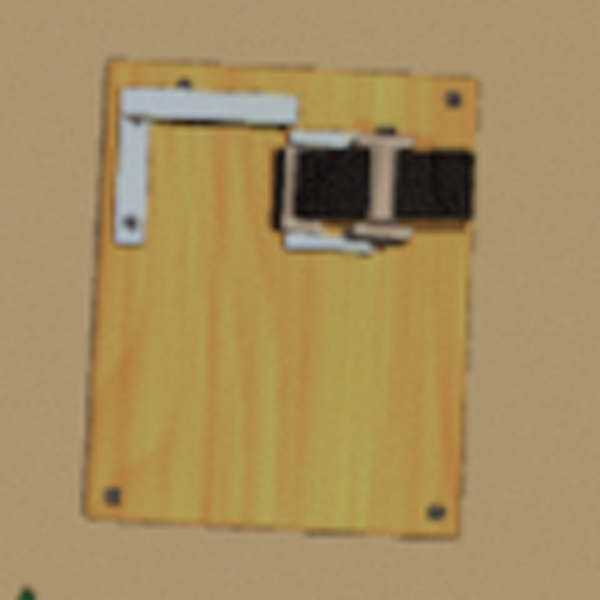

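View pics/tl.png

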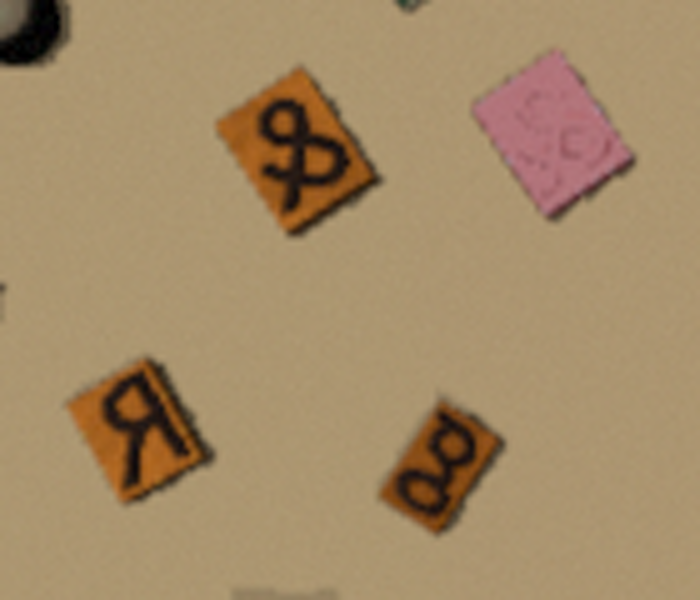

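View pics/sb.png

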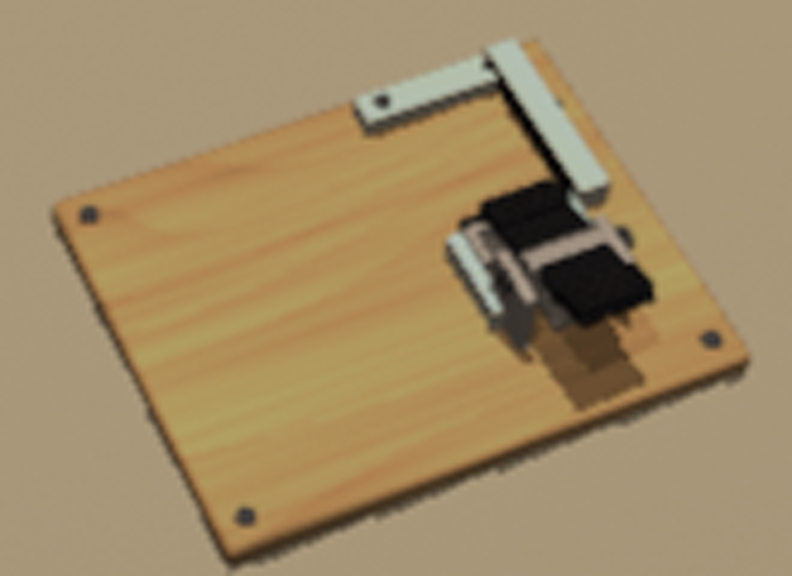

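```bash
cat >> h.py <<'E'
from scipy.optimize import least_squares
def fit(name,obj,uv,x0,st=None):
    obj=np.array(obj,float);uv=np.array(uv,float)
    def f(p):
        c,s=np.cos(p[2]),np.sin(p[2])
        return np.concatenate([proj(name,[p[0]+c*o[0]-s*o[1],p[1]+s*o[0]+c*o[1],o[2]],st)-u for o,u in zip(obj,uv)])
    r=least_squares(f,x0); return r.x,r.fun.reshape(-1,2)
def rect(a,b,z): return [(a/2,b/2,z),(a/2,-b/2,z),(-a/2,-b/2,z),(-a/2,b/2,z)]
E
python3 - <<'E'
from h import *
np.set_printoptions(precision=4,suppress=True)
print(fit('top',rect(.22,.17,.012),[(357,167.5),(430.4,170.6),(426.4,267.1),(352,262.7)],[.53,-.09,0]))
c=np.array([(300,67),(378,180),(293,233),(216,125)])/5+[190,160]
for z in(.02,): print(fit('top',rect(.06,.048,z),c,[.587,.236,.5]))
print([at('top',u,.02) for u in c])
# scene
b=np.array([(535,38),(750,355),(232,550),(52,205)])/4.8+[305,265]
print(fit('scene',rect(.22,.17,.012),b,[.53,-.09,0]))
E
```

```text
(array([ 0.5326, -0.0873, -0.0399]), array([[-0.5868, -0.6826],
       [ 0.4086,  0.1857],
       [ 0.5763,  0.117 ],
       [-0.4033,  0.3564]]))
(array([ 0.5872,  0.2357, -0.9538]), array([[ 4.4061,  0.7643],
       [ 0.6537, -4.5571],
       [-4.3143, -0.2299],
       [-0.7275,  4.0224]]))
[array([0.6257, 0.2352, 0.02  ]), array([0.5746, 0.1986, 0.02  ]), array([0.5499, 0.2365, 0.02  ]), array([0.5986, 0.2726, 0.02  ])]
(array([ 0.5314, -0.0872, -0.039 ]), array([[ 0.3191, -0.755 ],
       [ 1.1444, -0.3102],
       [-0.591 ,  1.3082],
       [-0.8379, -0.8323]]))
```

```bash
cat >> h.py <<'E'
def go(pos,yang=None):
    "units from current measured pose; yang = world angle of tool y"
    s=arm.sense(); q=s['eef_rot']; Rt=R.from_quat([q[1],q[2],q[3],q[0]]).as_matrix()
    d=Rt.T@(np.array(pos)-s['eef_pos'])/.04
    cur=np.arctan2(Rt[1,1],Rt[0,1]); t=0
    if yang is not None: t=-np.degrees((yang-cur+np.pi)%(2*np.pi)-np.pi)/6
    print('units',np.round(d,3),'turn',round(t,3),'| t',s['t'],'pos',np.round(s['eef_pos'],4),'yang',round(cur,4),'tiltz',np.round(Rt[:,2],4),'F',np.round(s['force'],2),'w',round(s['gripper_width'],4))
E
python3 -c "
from h import *
go([.587,.236,.40],2.19)"
```

```text
units [-12.945  -7.783   0.111] turn -8.107 | t 0.15 pos [0.1537 0.6571 0.404 ] yang 1.341 tiltz [-2.0e-04 -1.3e-03 -1.0e+00] F [0.13 0.5  0.23] w 0.0855
```

Emit:
{"name": "servo_tool", "arguments": {"increments": [[1,-1,-0.6,0,-0.6],[1,-2.1,-1.2,0,-1.3],[1,-3.1,-1.9,0,-2],[1,-4.1,-2.5,0,-2.6],[1,-5.2,-3.1,0,-3.2]]}}

```text
t: 0.65
eef_pos: [0.3286, 0.4878, 0.4046]
eef_rot: [-0.0, -0.054, 0.999, -0.0]
force: [0.3, 1.3, -0.5]
gripper_width: 0.0851
```

```bash
python3 -c "
from h import *
go([.587,.236,.40],2.19)"
```

```text
units [-5.739 -6.958  0.112] turn -4.875 | t 0.65 pos [0.3286 0.4878 0.4046] yang 1.6795 tiltz [-4.e-04 -1.e-04 -1.e+00] F [ 0.29  1.31 -0.47] w 0.0851
```

Emit:
{"name": "servo_tool", "arguments": {"increments": [[1,-0.7,-0.85,0,-0.6],[1,-1.4,-1.7,0,-1.2],[1,-2.1,-2.55,0,-1.8],[1,-2.8,-3.4,0,-2.4],[1,-3.5,-4.2,0,-3]]}}

```text
t: 1.15
eef_pos: [0.4859, 0.3351, 0.4046]
eef_rot: [-0.0, -0.209, 0.978, -0.0]
force: [-0.6, 0.5, -0.5]
gripper_width: 0.0847
```

```bash
python3 -c "
from h import *
go([.587,.236,.36],2.19)"
```

```text
units [-1.293 -3.295  1.114] turn -1.886 | t 1.15 pos [0.4859 0.3351 0.4046] yang 1.9925 tiltz [-2.e-04 -3.e-04 -1.e+00] F [-0.56  0.49 -0.51] w 0.0847
```

Emit:
{"name": "servo_tool", "arguments": {"increments": [[1,-0.3,-0.8,0.3,-0.5],[1,-0.7,-1.7,0.6,-1],[1,-1,-2.5,0.9,-1.5],[1,-1.3,-3.3,1.1,-1.9],[1,-1.3,-3.3,1.1,-1.9]]}}

```text
t: 1.65
eef_pos: [0.5889, 0.2317, 0.359]
eef_rot: [-0.001, -0.301, 0.954, -0.002]
force: [0.4, 0.0, -0.2]
gripper_width: 0.0854
```

```bash
python3 -c "
from h import *
go([.587,.236,.36],2.19)
s=arm.sense(); print(s['eef_pos'],s['eef_rot'])
cv2.imwrite('pics/w1.png',imaging.capture('wrist'))
print([proj('wrist',[.587,.236,z],s) for z in(0,.02)])"
```

```text
units [-0.022  0.115 -0.025] turn -0.076 | t 1.65 pos [0.5889 0.2317 0.359 ] yang 2.182 tiltz [-5.0e-04 -4.1e-03 -1.0e+00] F [ 0.44  0.03 -0.17] w 0.0854
[0.58893145 0.23172811 0.35900746] [-8.46896705e-04 -3.00880569e-01  9.53659552e-01 -1.90385455e-03]
[array([324.51935695, 213.41132997]), array([324.69642939, 218.67989586])]
```

View pics/w1.png

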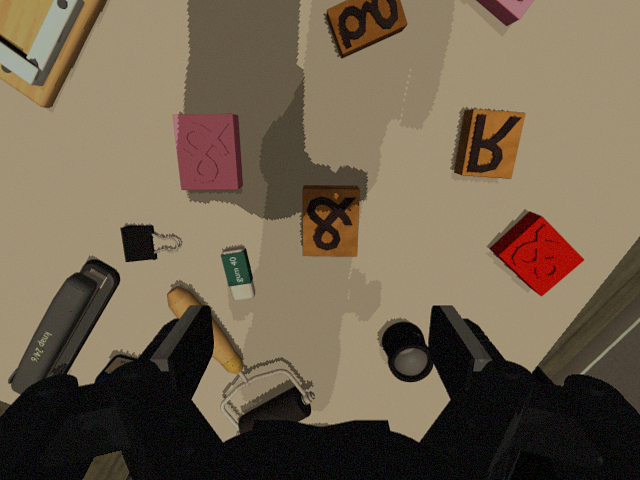

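```bash
python3 - <<'E'
from h import *
im=cv2.imread('pics/w1.png')[170:275,280:385]
cv2.imwrite('pics/w1c.png',cv2.resize(im,None,fx=5.7,fy=5.7,interpolation=cv2.INTER_CUBIC))
E
```

```text
(no output)
```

View pics/w1c.png

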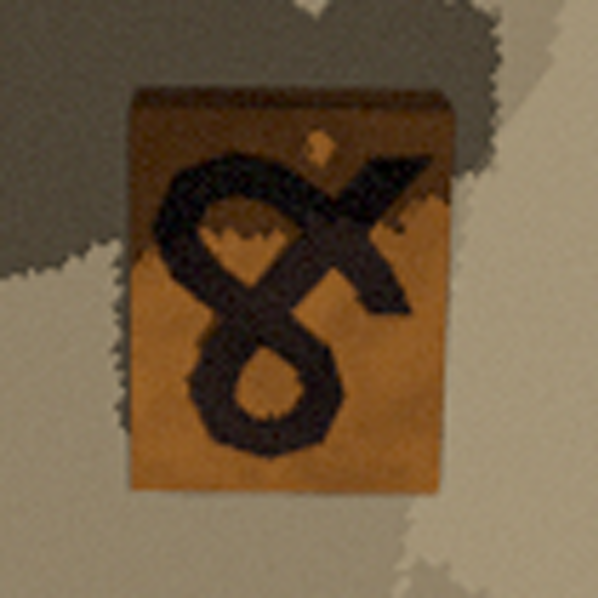

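```bash
python3 - <<'E'
from h import *
np.set_printoptions(precision=4,suppress=True)
s=dict(eef_pos=np.array([0.58893145,0.23172811,0.35900746]),eef_rot=[-8.46896705e-04,-3.00880569e-01,9.53659552e-01,-1.90385455e-03])
c=np.array([(132,105),(453,108),(440,493),(130,491)])/5.7+[280,170]
P=np.array([at('wrist',u,.02,s) for u in c]);print(P,np.linalg.norm(P-np.roll(P,-1,0),axis=1))
# image up=+tool x=-letter x ; image right=tool +y= letter y? 
o=[(-.03,-.024,.02),(-.03,.024,.02),(.03,.024,.02),(.03,-.024,.02)]
x,r=fit('wrist',o,c,[.587,.236,.62],s);print(x,r)
go([x[0],x[1],.25],x[2]+np.pi/2)
E
```

```text
[[0.5761 0.2064 0.02  ]
 [0.5496 0.245  0.02  ]
 [0.5985 0.2791 0.02  ]
 [0.6258 0.2398 0.02  ]] [0.0469 0.0597 0.0479 0.0598]
[0.5875 0.2426 0.6014] [[-0.6893 -0.1527]
 [ 0.611  -0.098 ]
 [ 0.1064  0.2552]
 [-0.024   0.0608]]
units [-0.124  0.169  2.738] turn 0.112 | t 1.7 pos [0.5875 0.2344 0.3595] yang 2.1839 tiltz [-0.0011 -0.0021 -1.    ] F [-0.44  0.37  0.64] w 0.0854
```

Emit:
{"name": "servo_tool", "arguments": {"increments": [[1,-0.05,0.1,1,0.1],[1,-0.1,0.15,2,0.1],[1,-0.1,0.15,2,0.1],[1,-0.1,0.15,2,0.1],[1,-0.1,0.15,2,0.1]]}}

```text
t: 2.2
eef_pos: [0.5865, 0.2454, 0.283]
eef_rot: [0.002, -0.299, 0.954, 0.0]
force: [0.6, 0.4, 0.3]
gripper_width: 0.0851
```

```bash
python3 - <<'E'
from h import *
s=arm.sense(); print(repr(list(s['eef_pos'])),repr(list(s['eef_rot'])),s['joint_vel'])
im=imaging.capture('wrist');cv2.imwrite('pics/w2.png',im)
for z in (0,.02): print(proj('wrist',[.5875,.2426,z],s),proj('wrist',[.587,.236,z],s))
cv2.imwrite('pics/w2c.png',cv2.resize(im[150:350,220:440],None,fx=3,fy=3,interpolation=cv2.INTER_CUBIC))
im=cv2.imread('pics/scene0.png')
cv2.imwrite('pics/s2c.png',cv2.resize(im[180:225,310:365],None,fx=12,fy=12,interpolation=cv2.INTER_CUBIC))
go([.5875,.240,.25],.601+np.pi/2)
E
```

```text
[np.float64(0.5864987706027802), np.float64(0.24537044446382067), np.float64(0.2830414956338726)] [np.float64(0.001637173964622156), np.float64(-0.29945808817654557), np.float64(0.9541079957830653), np.float64(0.00032476126645514686)] [ 0.00365887 -0.01074564  0.00197258 -0.00325642 -0.00068617 -0.00436484
  0.00045087]
[313.68579047 232.97231312] [306.35487962 227.26551347]
[313.1490804 241.5548025] [305.23640462 235.44165931]
units [ 0.06  -0.119  0.831] turn 0.066 | t 2.25 pos [0.5866 0.2452 0.2832] yang 2.1787 tiltz [ 0.0035  0.0019 -1.    ] F [0.61 0.46 0.65] w 0.0854
```

View pics/w2c.png

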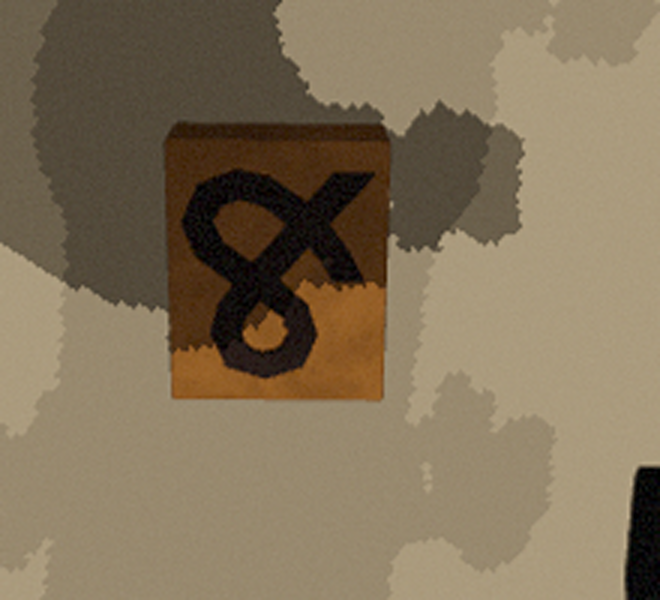

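View pics/s2c.png

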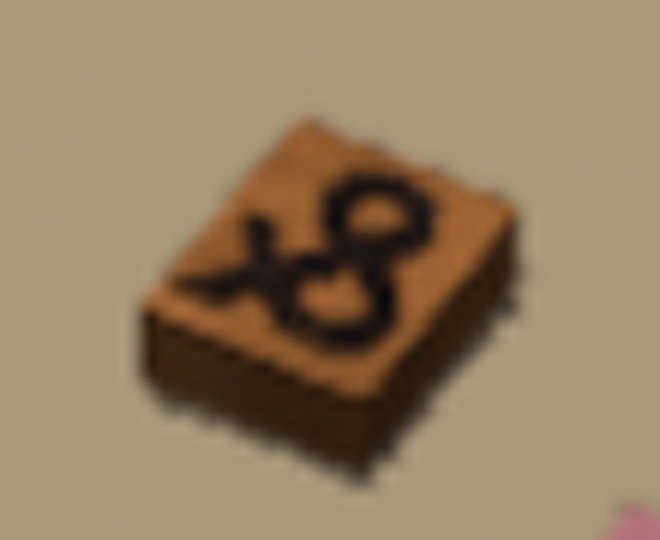

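```bash
python3 - <<'E'
from h import *
np.set_printoptions(precision=4,suppress=True)
s=dict(eef_pos=np.array([0.5864988,.2453704,.2830415]),eef_rot=[.001637,-.299458,.954108,.000325])
c=np.array([(166,141),(390,142),(383,399),(172,399)])/3+[220,150]
o=[(-.03,-.024,.02),(-.03,.024,.02),(.03,.024,.02),(.03,-.024,.02)]
x,r=fit('wrist',o,c,[.587,.236,.62],s);print(x,r)
c=np.array([(305,120),(518,205),(370,393),(148,300)])/12+[310,180]
P=np.array([at('scene',u,.02) for u in c]);print(P,P.mean(0),np.linalg.norm(P-np.roll(P,-1,0),axis=1))
E
```

```text
[0.5878 0.2424 0.6018] [[-0.7922 -0.766 ]
 [ 0.6124 -0.6327]
 [ 0.2614  1.04  ]
 [-0.0673  0.6418]]
[[0.5994 0.2719 0.02  ]
 [0.625  0.2343 0.02  ]
 [0.5781 0.2015 0.02  ]
 [0.552  0.2403 0.02  ]] [0.5886 0.237  0.02  ] [0.0455 0.0573 0.0468 0.0569]
```

```bash
python3 -c "
from h import *
go([.5878,.2395,.176],.602+np.pi/2)"
```

```text
units [ 0.068 -0.133  2.681] turn 0.057 | t 2.25 pos [0.5866 0.2452 0.2832] yang 2.1787 tiltz [ 0.0035  0.0019 -1.    ] F [0.61 0.46 0.65] w 0.0854
```

Emit:
{"name": "servo_tool", "arguments": {"increments": [[1,0.07,-0.13,0.6,0.06],[1,0.07,-0.13,1.2,0.06],[1,0.07,-0.13,1.8,0.06],[1,0.07,-0.13,2.3,0.06],[1,0.07,-0.13,2.6,0.06]], "force": 40}}

```text
t: 2.75
eef_pos: [0.5869, 0.239, 0.177]
eef_rot: [0.001, -0.296, 0.955, 0.0]
force: [1.2, -0.6, 0.0]
gripper_width: 0.0857
```

```bash
python3 -c "
from h import *
go([.5878,.2395,.176],.602+np.pi/2)"
```

```text
units [-0.026 -0.002  0.025] turn -0.005 | t 2.75 pos [0.5869 0.239  0.177 ] yang 2.1723 tiltz [ 1.1e-03  5.0e-04 -1.0e+00] F [ 1.16 -0.6   0.04] w 0.0857
```

Emit:
{"name": "servo_tool", "arguments": {"increments": [[0.7,0,0,0,0],[0.5,0,0,0,0],[0.4,0,0,0,0],[0.3,0,0,0,0],[0.3,0,0,0,0]], "force": 30}}

```text
t: 3.25
eef_pos: [0.5874, 0.2391, 0.1784]
eef_rot: [0.001, -0.296, 0.955, 0.0]
force: [-0.8, -0.1, 6.9]
gripper_width: 0.0473
```

Emit:
{"name": "servo_tool", "arguments": {"increments": [[0.3,0,0,-0.5,0],[0.3,0,0,-1,0],[0.3,0,0,-1.5,0],[0.3,0,0,-2,0],[0.3,0,0,-2,0]]}}

```text
t: 3.75
eef_pos: [0.5877, 0.2393, 0.2601]
eef_rot: [0.003, -0.296, 0.955, 0.001]
force: [-0.7, -0.6, -1.0]
gripper_width: 0.0473
```

```bash
python3 -c "
from h import *
go([.5878,.2395,.176],.602+np.pi/2)
cv2.imwrite('pics/w3.png',imaging.capture('wrist'))"
```

```text
units [0.007 0.005 2.101] turn -0.005 | t 3.75 pos [0.5877 0.2393 0.2601] yang 2.1722 tiltz [ 0.0053  0.0027 -1.    ] F [-0.69 -0.57 -1.05] w 0.0473
```

View pics/w3.png

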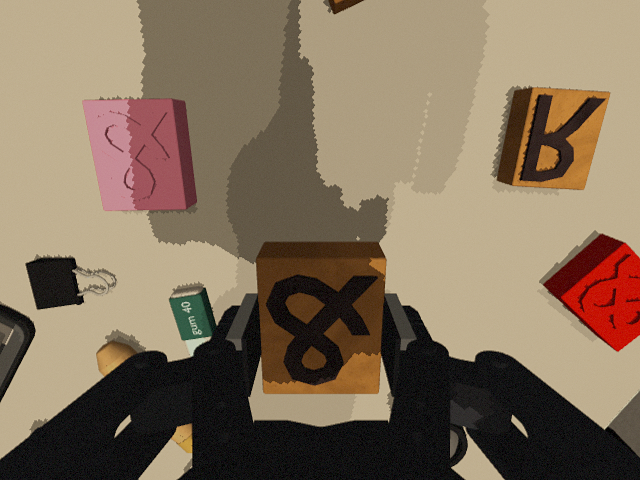

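```bash
python3 - <<'E'
from h import *
np.set_printoptions(precision=4,suppress=True)
print(arm.tcp_to_tips)
p=imaging.camera_params('wrist');T=p['tool_from_camera']
s0=dict(eef_pos=np.zeros(3),eef_rot=[1,0,0,0])
c=[(257,259),(385,258),(381,393),(263,394)]
# tool frame: top face at z=zt ; image up=+x, right=+y
o=np.array([(.03,-.024,0),(.03,.024,0),(-.03,.024,0),(-.03,-.024,0)])
def f(q):
    M=R.from_euler('xyz',q[3:]).as_matrix()
    return np.concatenate([proj('wrist',q[:3]+M@k,s0)-u for k,u in zip(o,c)])
r=least_squares(f,[0,0,.155,0,0,0]);print(r.x,r.fun)
r=least_squares(lambda q:f([q[0],q[1],q[2],0,0,q[3]]),[0,0,.155,0]);print(r.x,r.fun)
E
```

```text
0.1734
[-0.0027  0.0024  0.1606  0.0028 -0.0105 -0.0071] [-0.5957 -0.2841  0.5942 -0.3125 -1.543   0.3546  1.5445  0.3163]
[-0.0025  0.0024  0.1602 -0.0076] [-0.9836 -0.117   0.9127 -0.0943 -1.4496  0.2223  1.5298  0.0163]
```

```bash
python3 -c "
from h import *
go([.5255,-.0505,.29],1.531)"
```

```text
units [ 5.362 -5.097 -0.808] turn 6.124 | t 3.8 pos [0.5871 0.239  0.2583] yang 2.1723 tiltz [ 0.003   0.0016 -1.    ] F [ 0.54  0.26 -1.21] w 0.0473
```

Emit:
{"name": "servo_tool", "arguments": {"increments": [[0.3,0.8,-0.7,-0.3,0.9],[0.3,1.6,-1.5,-0.6,1.8],[0.3,2.4,-2.3,-0.8,2.8],[0.3,3.2,-3.1,-0.8,3.7],[0.3,4,-3.9,-0.8,4.6]]}}

```text
t: 4.3
eef_pos: [0.542, 0.018, 0.2881]
eef_rot: [-0.0, -0.058, 0.998, -0.0]
force: [0.6, -0.4, -1.6]
gripper_width: 0.0474
```

```bash
python3 -c "
from h import *
go([.5255,-.0505,.29],1.531)"
```

```text
units [ 0.609 -1.653 -0.046] turn 1.491 | t 4.3 pos [0.542  0.018  0.2881] yang 1.6871 tiltz [-6.e-04 -1.e-04 -1.e+00] F [ 0.59 -0.38 -1.55] w 0.0474
```

Emit:
{"name": "servo_tool", "arguments": {"increments": [[0.3,0.3,-0.8,0,0.8],[0.3,0.6,-1.6,0,1.5],[0.3,0.6,-1.65,0,1.5],[0.3,0.6,-1.65,0,1.5],[0.3,0.6,-1.65,0,1.5]]}}

```text
t: 4.8
eef_pos: [0.5271, -0.0475, 0.2882]
eef_rot: [-0.0, 0.017, 1.0, 0.0]
force: [0.4, 0.2, -0.2]
gripper_width: 0.0475
```

```bash
python3 -c "
from h import *
go([.5255,-.0505,.29],1.531)
s=arm.sense();print(list(s['eef_pos']),list(s['eef_rot']))
cv2.imwrite('pics/w4.png',imaging.capture('wrist'))"
```

```text
units [ 0.039 -0.077 -0.045] turn 0.046 | t 4.8 pos [ 0.5271 -0.0475  0.2882] yang 1.5358 tiltz [-6.e-04  6.e-04 -1.e+00] F [ 0.42  0.25 -0.17] w 0.0475
[np.float64(0.5271456588859919), np.float64(-0.047476994344283575), np.float64(0.28818153352684545)] [np.float64(-0.00031894007375307746), np.float64(0.01748953008211855), np.float64(0.9998469533699034), np.float64(0.0002906056750496007)]
```

View pics/w4.png

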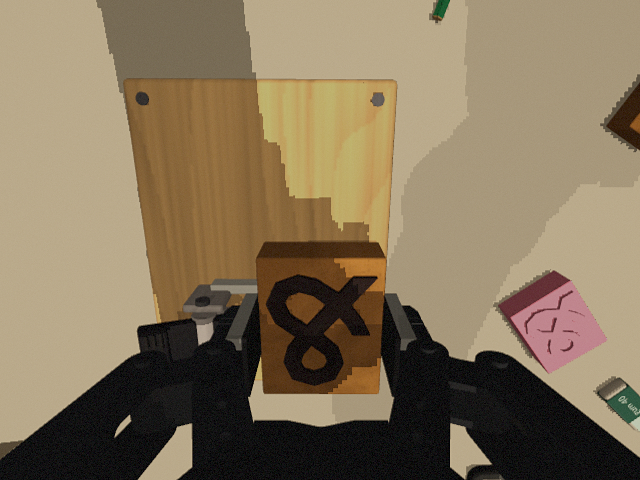

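```bash
python3 - <<'E'
from h import *
np.set_printoptions(precision=4,suppress=True)
s=dict(eef_pos=np.array([.52714566,-.04747699,.28818153]),eef_rot=[-.000319,.01748953,.99984695,.00029])
a=at('wrist',(124,80),.012,s);b=at('wrist',(397,80),.012,s)
print(a,b,np.linalg.norm(a-b)); d=b-a; yaw=np.arctan2(d[1],d[0])-np.pi/2
m=(a+b)/2; print('yaw',yaw,'centre',m[:2]+.11*np.array([np.cos(yaw),np.sin(yaw)]))
c,sn=np.cos(-.04),np.sin(-.04)
for P in [(.02,.065),(.02,.079),(.09,.065),(.08,.079),(.094,.079),(.08,-.001),(.094,-.001),(.03,.008),(.07,.008),(.05,-.07)]:
    for bc in [(.532,-.0873)]:
        w=[bc[0]+c*P[0]-sn*P[1],bc[1]+sn*P[0]+c*P[1]]
        z=.022 if P[1]>.06 and P[0]<.08 else .026 if P[0]>=.08 else .023
        u=proj('top',[*w,z]); print(P,(u-[335,155])*[5,4.8])
E
```

```text
[ 0.4206 -0.1613  0.012 ] [0.4265 0.0051 0.012 ] 0.16649325109872556
yaw -0.03500086223458809 centre [ 0.5335 -0.0819]
(0.02, 0.065) [143.2538 245.169 ]
(0.02, 0.079) [112.2073 243.5547]
(0.09, 0.065) [151.6365  96.176 ]
(0.08, 0.079) [119.5158 115.6332]
(0.094, 0.079) [121.0411  86.1663]
(0.08, -0.001) [297.0419 124.7761]
(0.094, -0.001) [298.4178  95.2813]
(0.03, 0.008) [271.0654 230.3208]
(0.07, 0.008) [275.0538 145.9127]
(0.05, -0.07) [446.1878 197.0248]
```

```bash
python3 -c "
from h import *
go([.5235,-.0492,.196],1.53)"
```

```text
units [ 0.091 -0.055  2.307] turn 0.061 | t 4.85 pos [ 0.5272 -0.0472  0.2883] yang 1.5364 tiltz [-5.e-04  6.e-04 -1.e+00] F [-0.2  -0.09 -0.95] w 0.0474
```

Emit:
{"name": "servo_tool", "arguments": {"increments": [[0.3,0.09,-0.06,0.5,0.05],[0.3,0.09,-0.06,1,0.05],[0.3,0.09,-0.06,1.5,0.05],[0.3,0.09,-0.06,2,0.05],[0.3,0.09,-0.06,2.1,0.05]]}}

```text
t: 5.35
eef_pos: [0.5227, -0.0494, 0.2026]
eef_rot: [-0.002, 0.02, 1.0, 0.0]
force: [0.2, -0.7, 0.4]
gripper_width: 0.0473
```

```bash
python3 -c "
from h import *
go([.5235,-.0492,.191],1.53)
cv2.imwrite('pics/s5.png',cv2.resize(imaging.capture('scene')[240:390,295:475],None,fx=4,fy=4))
cv2.imwrite('pics/t5.png',cv2.resize(imaging.capture('top')[155:280,335:455],None,fx=4.8,fy=4.8))"
```

```text
units [-0.021  0.006  0.291] turn 0.011 | t 5.35 pos [ 0.5227 -0.0494  0.2026] yang 1.5312 tiltz [-3.7e-03  5.0e-04 -1.0e+00] F [ 0.21 -0.7   0.45] w 0.0473
```

View pics/s5.png

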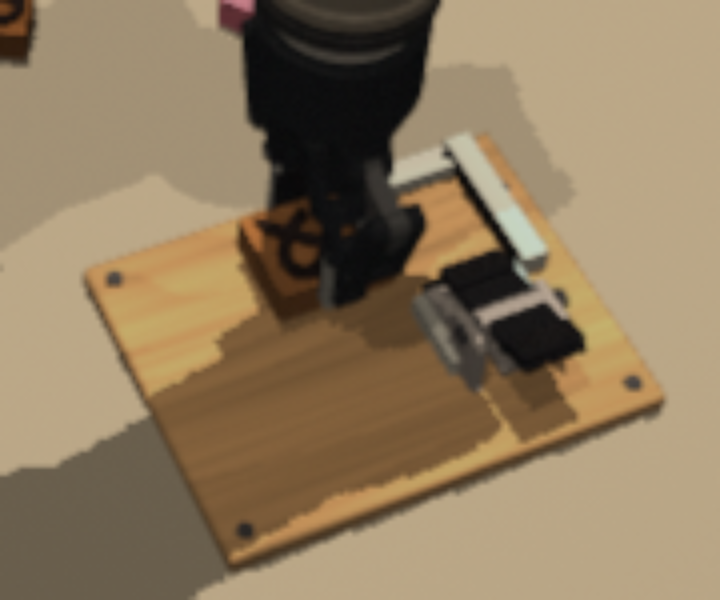

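View pics/t5.png

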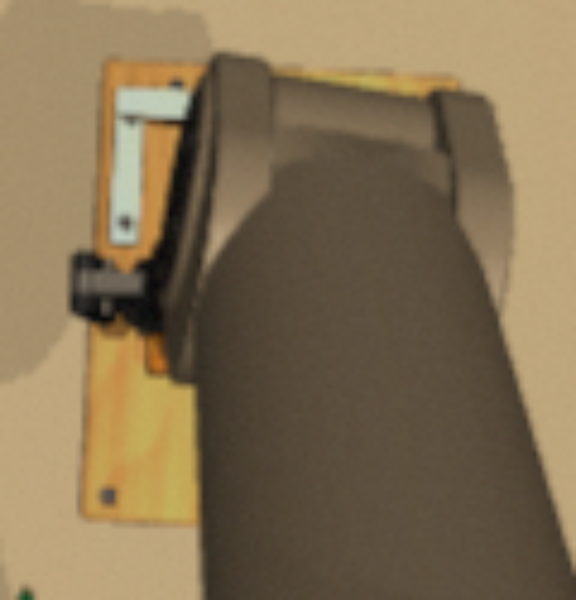

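Emit:
{"name": "servo_tool", "arguments": {"increments": [[0.3,-0.02,0,0.08,0],[0.3,-0.02,0,0.14,0],[0.3,-0.02,0,0.18,0],[0.3,-0.02,0,0.22,0],[0.3,-0.02,0,0.22,0]]}}

```text
t: 5.95
eef_pos: [0.5241, -0.051, 0.1959]
eef_rot: [0.0, 0.021, 1.0, 0.0]
force: [-0.6, -0.5, -0.3]
gripper_width: 0.0471
```

```bash
python3 -c "
from h import *
go([.5235,-.0492,.191],1.53)
print(at('top',(335+147/4.8,155+372/4.8),.04)) "
```

```text
units [0.016 0.045 0.123] turn -0.016 | t 5.95 pos [ 0.5241 -0.051   0.1959] yang 1.5284 tiltz [ 0.e+00  1.e-04 -1.e+00] F [-0.55 -0.46 -0.27] w 0.0471
[ 0.49370548 -0.02629183  0.04      ]
```

Emit:
{"name": "servo_tool", "arguments": {"increments": [[0.3,0,0.03,0.03,0],[0.3,0,0.03,0.06,0],[0.3,0,0.03,0.09,0],[0.3,0,0.03,0.11,0],[0.3,0,0.03,0.11,0]]}}

```text
t: 6.45
eef_pos: [0.5241, -0.0499, 0.1913]
eef_rot: [-0.0, 0.021, 1.0, -0.0]
force: [-0.1, -0.3, -0.3]
gripper_width: 0.0474
```

```bash
python3 -c "
from h import *
go([.5235,-.0492,.191],1.53)"
```

```text
units [0.015 0.016 0.009] turn -0.015 | t 6.45 pos [ 0.5241 -0.0499  0.1913] yang 1.5284 tiltz [-3.e-04  0.e+00 -1.e+00] F [-0.14 -0.28 -0.32] w 0.0474
```

No contact yet; go on gently.

Emit:
{"name": "servo_tool", "arguments": {"increments": [[0.3,0,0,0.02,0],[0.3,0,0,0.03,0],[0.3,0,0,0.04,0],[0.3,0,0,0.05,0],[0.3,0,0,0.05,0]]}}

```text
t: 6.95
eef_pos: [0.5242, -0.0499, 0.1904]
eef_rot: [0.0, 0.021, 1.0, 0.0]
force: [-3.2, 0.6, 11.1]
gripper_width: 0.0469
```

Emit:
{"name": "servo_tool", "arguments": {"increments": [[0.3,0,0,-0.03,0],[0.6,0,0,-0.03,0],[0.8,0,0,-0.03,0],[0.8,0,0,-0.03,0],[0.8,0,0,-0.05,0]]}}

```text
t: 7.45
eef_pos: [0.5241, -0.0498, 0.1913]
eef_rot: [-0.0, 0.021, 1.0, 0.0]
force: [0.1, 0.2, -0.3]
gripper_width: 0.0681
```

Emit:
{"name": "servo_tool", "arguments": {"increments": [[0.8,0,0,-0.5,0],[0.8,0,0,-1,0],[0.8,0,0,-1.6,0],[0.6,0.6,0,-2.2,0],[0.3,1.4,0,-2.6,0]]}}

```text
t: 7.95
eef_pos: [0.469, -0.0475, 0.297]
eef_rot: [0.002, 0.021, 1.0, -0.0]
force: [0.8, -0.4, 0.5]
gripper_width: 0.0405
```

```bash
python3 -c "
from h import *
go([.5235,-.0492,.191],1.53)
s=arm.sense();print(list(s['eef_pos']),list(s['eef_rot']))
cv2.imwrite('pics/w6.png',imaging.capture('wrist'))
cv2.imwrite('pics/s6.png',cv2.resize(imaging.capture('scene')[240:390,295:475],None,fx=4,fy=4,interpolation=cv2.INTER_CUBIC))"
```

```text
units [-1.356  0.015  2.654] turn -0.015 | t 7.95 pos [ 0.469  -0.0475  0.297 ] yang 1.5285 tiltz [ 3.1e-03 -2.0e-04 -1.0e+00] F [ 0.76 -0.45  0.54] w 0.0405
[np.float64(0.46895190053941643), np.float64(-0.047469211587161594), np.float64(0.2969874732762096)] [np.float64(0.0015354538298325406), np.float64(0.021165531291788615), np.float64(0.999774804576529), np.float64(-5.292103601717636e-05)]
```

View pics/w6.png

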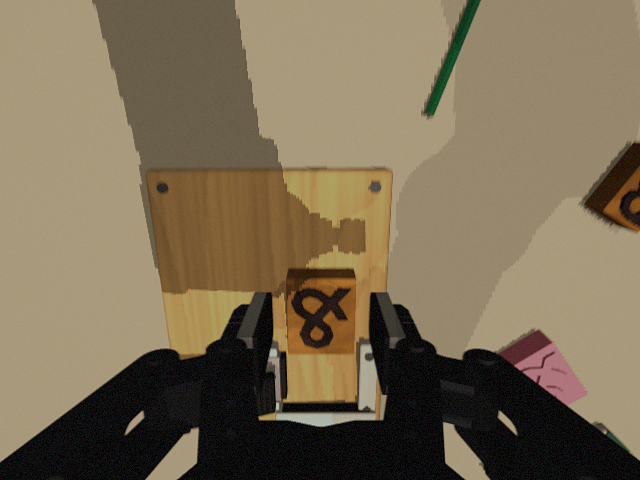

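View pics/s6.png

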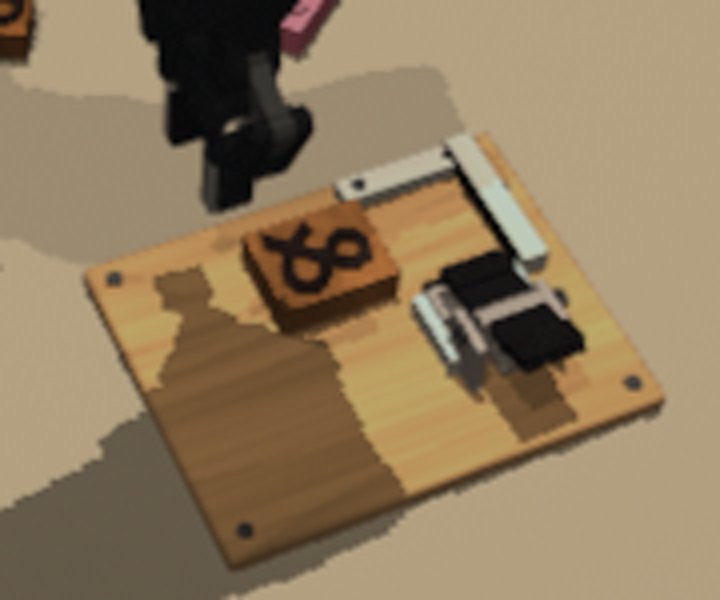

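```bash
python3 - <<'E'
from h import *
im=cv2.imread('pics/w6.png')[255:435,240:400]
cv2.imwrite('pics/w6c.png',cv2.resize(im,None,fx=3.3,fy=3.3,interpolation=cv2.INTER_CUBIC))
s=dict(eef_pos=np.array([.468952,-.0474692,.296987]),eef_rot=[.001535,.0211655,.9997748,0])
np.set_printoptions(precision=4,suppress=True)
def bed(p,b=(.5335,-.0819,-.038)):
    c,n=np.cos(b[2]),np.sin(b[2]); d=p[:2]-np.array(b[:2]); return np.array([c*d[0]+n*d[1],-n*d[0]+c*d[1]])
for u,z in [((148,170),.012),((391,170),.012),((287,279),.032),((355,279),.032),((354,353),.032),((288,353),.032),((358,343),.022),((358,402),.022),((287,355),.023),((287,402),.023)]:
    p=at('wrist',u,z,s); print(u,p,bed(p))
E
```

```text
(148, 170) [ 0.418  -0.1598  0.012 ] [-0.1125 -0.0822]
(391, 170) [0.425  0.0043 0.012 ] [-0.1117  0.082 ]
(287, 279) [ 0.4931 -0.0692  0.032 ] [-0.0408  0.0112]
(355, 279) [ 0.4951 -0.0229  0.032 ] [-0.0406  0.0575]
(354, 353) [ 0.5535 -0.0245  0.032 ] [0.0178 0.0582]
(288, 353) [ 0.5515 -0.0725  0.032 ] [0.0176 0.0101]
(358, 343) [ 0.5518 -0.0205  0.022 ] [0.016 0.062]
(358, 402) [ 0.6057 -0.0212  0.022 ] [0.0699 0.0634]
(287, 355) [ 0.5593 -0.0746  0.023 ] [0.0255 0.0083]
(287, 402) [ 0.6024 -0.0776  0.023 ] [0.0687 0.0069]
```

View pics/w6c.png

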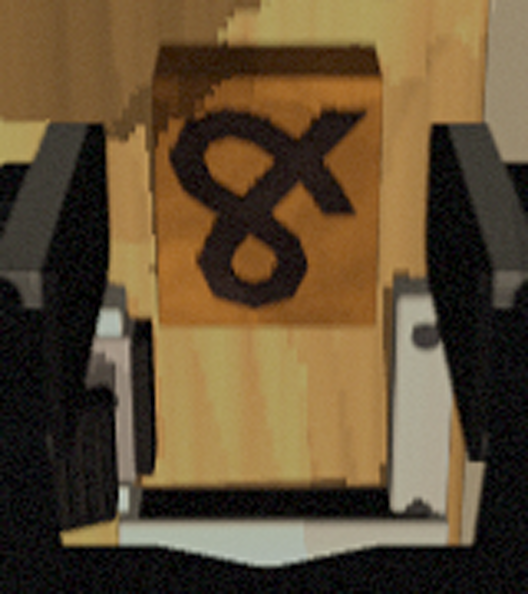

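Emit:
{"name": "servo_tool", "arguments": {"increments": [[0.2,0,0,0.6,0],[0.2,0,0,1.2,0],[0.2,0,0,1.8,0],[0.2,0,0,2.4,0],[0.2,0,0,2.55,0]]}}

```text
t: 8.55
eef_pos: [0.4676, -0.0474, 0.1912]
eef_rot: [-0.002, 0.021, 1.0, -0.0]
force: [-0.0, -0.6, -0.1]
gripper_width: 0.017
```

Emit:
{"name": "servo_tool", "arguments": {"increments": [[0.2,0,0,0.02,0],[0.2,0,0,0.02,0],[0.2,0,0,0.02,0],[0.2,-0.05,0,0.02,0],[0.2,-0.1,0,0.02,0]]}}

```text
t: 9.05
eef_pos: [0.4726, -0.0476, 0.1934]
eef_rot: [0.001, 0.021, 1.0, 0.0]
force: [-0.2, -0.2, 0.8]
gripper_width: 0.0174
```

```bash
python3 -c "
from h import *
go([.4856,-.0478,.192],1.533)
cv2.imwrite('pics/w7.png',imaging.capture('wrist'))"
```

```text
units [-0.324  0.009  0.035] turn -0.043 | t 9.05 pos [ 0.4726 -0.0476  0.1934] yang 1.5285 tiltz [ 1.4e-03  2.0e-04 -1.0e+00] F [-0.23 -0.21  0.75] w 0.0174
```

View pics/w7.png

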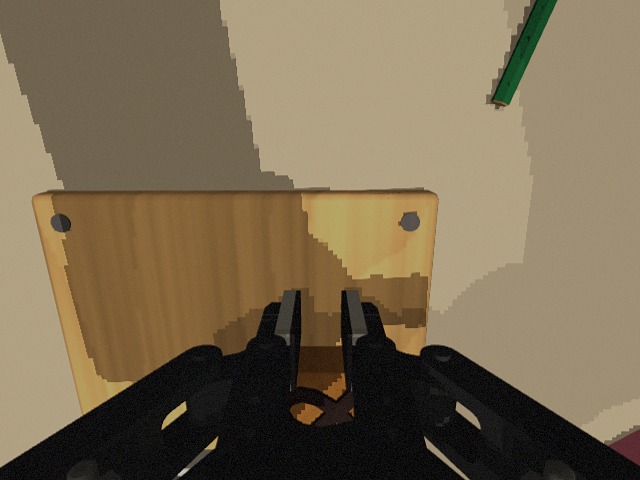

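Emit:
{"name": "servo_tool", "arguments": {"increments": [[0.2,-0.1,0,0,0],[0.2,-0.2,0,0,0],[0.2,-0.3,0,0,0],[0.2,-0.4,0,0,0],[0.2,-0.5,0.01,0,0]]}}

```text
t: 9.6
eef_pos: [0.4924, -0.0482, 0.1926]
eef_rot: [-0.0, 0.021, 1.0, -0.0]
force: [-1.3, -0.8, 0.6]
gripper_width: 0.0171
```

Emit:
{"name": "servo_tool", "arguments": {"increments": [[0.2,-0.1,0,0,0],[0.2,-0.2,0.01,0,0],[0.2,-0.3,0.01,0,0],[0.2,-0.4,0.02,0,0],[0.2,-0.5,0.02,0,0]]}}

```text
t: 10.1
eef_pos: [0.5126, -0.0481, 0.1927]
eef_rot: [0.0, 0.021, 1.0, 0.0]
force: [0.1, 0.4, -0.1]
gripper_width: 0.0169
```

```bash
python3 -c "
from h import *
go([.5466,-.049,.192],1.533)
cv2.imwrite('pics/s8.png',cv2.resize(imaging.capture('scene')[240:390,295:475],None,fx=4,fy=4,interpolation=cv2.INTER_CUBIC))"
```

```text
units [-0.851  0.013  0.017] turn -0.043 | t 10.1 pos [ 0.5126 -0.0481  0.1927] yang 1.5285 tiltz [ 0.  0. -1.] F [ 0.14  0.36 -0.1 ] w 0.0169
```

View pics/s8.png

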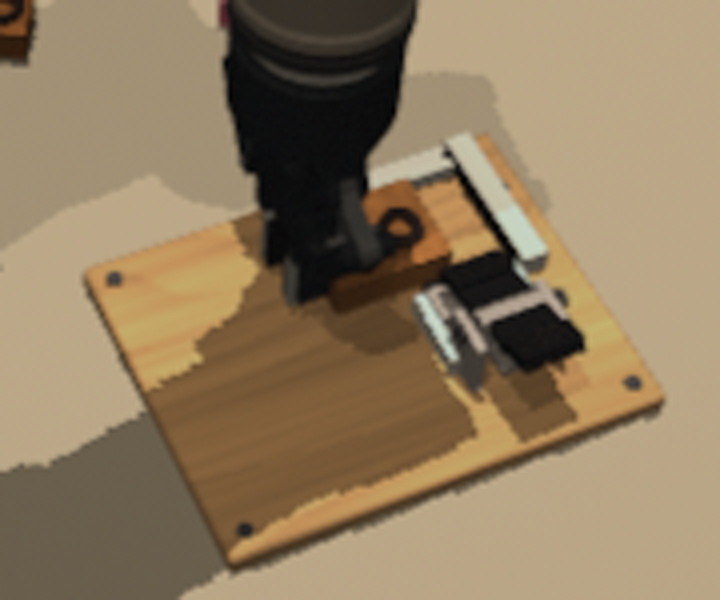

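Emit:
{"name": "servo_tool", "arguments": {"increments": [[0.2,-0.1,0,0,0],[0.2,-0.2,0.01,0,0],[0.2,-0.3,0.01,0,0],[0.2,-0.4,0.02,0,0],[0.2,-0.5,0.02,0,0]]}}

```text
t: 10.65
eef_pos: [0.5325, -0.0481, 0.1927]
eef_rot: [-0.0, 0.021, 1.0, 0.0]
force: [-0.9, 0.1, 0.6]
gripper_width: 0.0168
```

```bash
python3 -c "
from h import *
go([.5466,-.049,.192],1.533)
cv2.imwrite('pics/s9.png',cv2.resize(imaging.capture('scene')[240:390,295:475],None,fx=4,fy=4,interpolation=cv2.INTER_CUBIC))"
```

```text
units [-0.352 -0.007  0.017] turn -0.044 | t 10.65 pos [ 0.5325 -0.0481  0.1927] yang 1.5284 tiltz [-2.e-04  1.e-04 -1.e+00] F [-0.94  0.12  0.56] w 0.0168
```

View pics/s9.png

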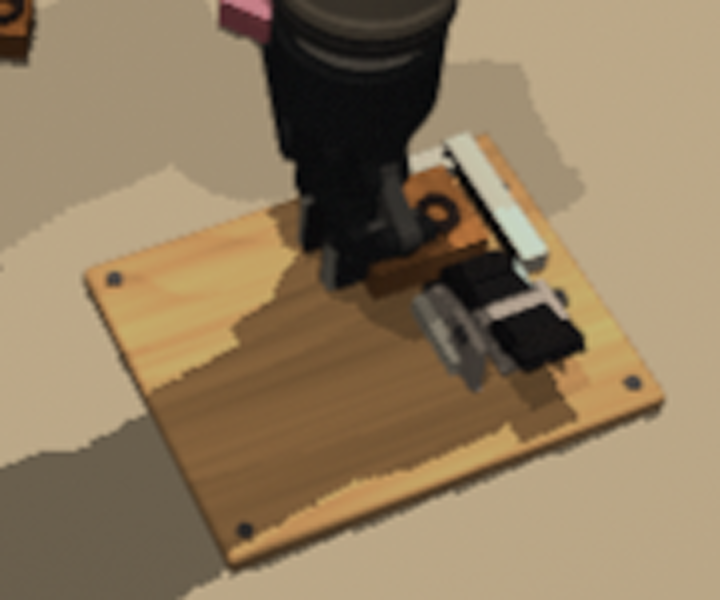

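Emit:
{"name": "servo_tool", "arguments": {"increments": [[0.2,-0.05,0,0,0],[0.2,-0.1,0,0,0],[0.2,-0.15,0,0,0],[0.2,-0.19,0,0,0],[0.2,-0.22,0,0,0]]}}

```text
t: 11.2
eef_pos: [0.5412, -0.0486, 0.1927]
eef_rot: [0.0, 0.021, 1.0, 0.0]
force: [0.0, 0.1, -0.2]
gripper_width: 0.0172
```

Emit:
{"name": "servo_tool", "arguments": {"increments": [[0.2,-0.015,0,0,0],[0.2,-0.03,0,0,0],[0.2,-0.045,0,0,0],[0.2,-0.06,0,0,0],[0.2,-0.06,0,0,0]]}}

```text
t: 11.7
eef_pos: [0.5433, -0.0487, 0.1926]
eef_rot: [-0.0, 0.021, 1.0, 0.0]
force: [-0.9, 0.8, 1.5]
gripper_width: 0.0169
```

Emit:
{"name": "servo_tool", "arguments": {"increments": [[0.2,-0.01,0,0,0],[0.2,-0.02,0,0,0],[0.2,-0.03,0,0,0],[0.2,-0.03,0,0,0],[0.2,-0.03,0,0,0]]}}

```text
t: 12.2
eef_pos: [0.5437, -0.0487, 0.1925]
eef_rot: [-0.001, 0.021, 1.0, 0.0]
force: [-4.9, 0.7, 5.1]
gripper_width: 0.0168
```

Emit:
{"name": "servo_tool", "arguments": {"increments": [[0.2,-0.01,0,0,0],[0.2,-0.02,0,0,0],[0.2,-0.03,0,0,0],[0.2,-0.03,0,0,0],[0.2,-0.03,0,0,0]]}}

```text
t: 12.7
eef_pos: [0.5441, -0.0487, 0.1923]
eef_rot: [-0.002, 0.021, 1.0, 0.0]
force: [-7.4, 1.5, 6.4]
gripper_width: 0.0173
```

Emit:
{"name": "servo_tool", "arguments": {"increments": [[0.2,0,0,-0.02,0],[0.2,-0.01,0,-0.03,0],[0.2,-0.02,0,-0.03,0],[0.2,-0.03,0,-0.03,0],[0.2,-0.03,0,-0.03,0]]}}

```text
t: 13.2
eef_pos: [0.5445, -0.0488, 0.1926]
eef_rot: [-0.004, 0.021, 1.0, 0.0]
force: [-7.3, 0.3, 0.9]
gripper_width: 0.017
```

```bash
python3 -c "
from h import *
go([.5466,-.049,.192],1.533)
cv2.imwrite('pics/s10.png',cv2.resize(imaging.capture('scene')[240:390,295:475],None,fx=4,fy=4,interpolation=cv2.INTER_CUBIC))"
```

```text
units [-0.052 -0.002  0.015] turn -0.043 | t 13.2 pos [ 0.5445 -0.0488  0.1926] yang 1.5285 tiltz [-7.2e-03  3.0e-04 -1.0e+00] F [-7.34  0.34  0.91] w 0.017
```

View pics/s10.png

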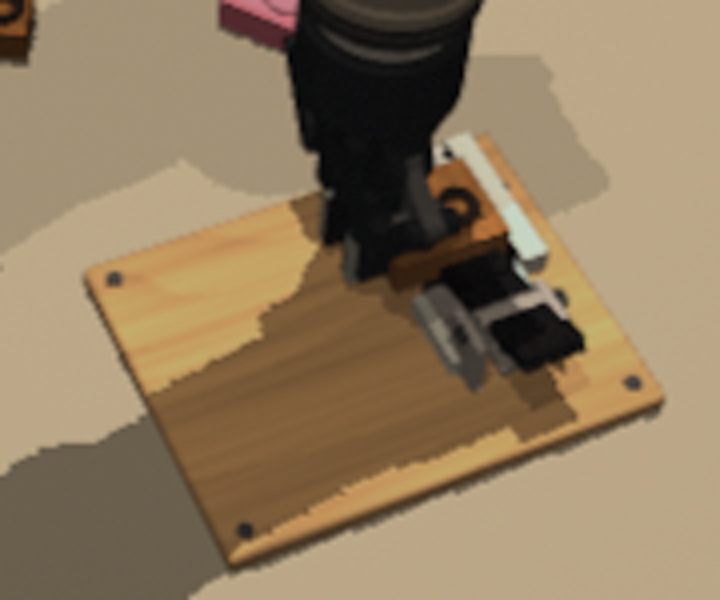

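Emit:
{"name": "servo_tool", "arguments": {"increments": [[0.2,-0.02,0,-0.01,0],[0.2,-0.04,0,-0.01,0],[0.2,-0.05,0,-0.02,0],[0.2,-0.06,0,-0.02,0],[0.2,-0.06,0,-0.02,0]]}}

```text
t: 13.75
eef_pos: [0.5454, -0.0489, 0.1927]
eef_rot: [-0.006, 0.021, 1.0, 0.0]
force: [-12.1, 1.0, 0.6]
gripper_width: 0.017
```

Emit:
{"name": "servo_tool", "arguments": {"increments": [[0.2,-0.02,0,-0.01,0],[0.2,-0.035,0,-0.01,0],[0.2,-0.035,0,-0.01,0],[0.2,-0.035,0,-0.01,0],[0.2,-0.035,0,-0.01,0]]}}

```text
t: 14.25
eef_pos: [0.5458, -0.0489, 0.1927]
eef_rot: [-0.007, 0.021, 1.0, 0.0]
force: [-14.0, -0.1, 1.8]
gripper_width: 0.0171
```

Emit:
{"name": "servo_tool", "arguments": {"increments": [[0.2,0,0,0,0],[0.2,0,0,0,0],[0.2,0,0,0,0],[0.2,0,0,0,0],[0.2,0,0,0,0]]}}

```text
t: 14.75
eef_pos: [0.5458, -0.0489, 0.1927]
eef_rot: [-0.007, 0.021, 1.0, 0.0]
force: [-14.0, 0.7, 1.4]
gripper_width: 0.017
```

```bash
python3 -c "
from h import *
go([.5466,-.049,.192],1.533)
cv2.imwrite('pics/s11.png',cv2.resize(imaging.capture('scene')[265:340,380:450],None,fx=8,fy=8,interpolation=cv2.INTER_CUBIC))"
```

```text
units [-0.02  -0.001  0.017] turn -0.045 | t 14.75 pos [ 0.5458 -0.0489  0.1927] yang 1.5283 tiltz [-1.440e-02  7.000e-04 -9.999e-01] F [-14.03   0.68   1.36] w 0.017
```

View pics/s11.png

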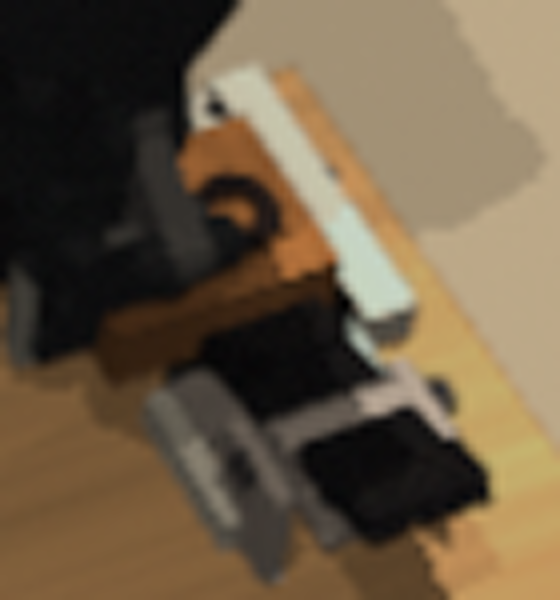

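Emit:
{"name": "servo_tool", "arguments": {"increments": [[0.2,0.05,0,0,0],[0.2,0.1,0,0,0],[0.2,0.3,0,0,0],[0.2,0.6,0,-0.5,0],[0.2,0.9,0,-1.2,0]]}}

```text
t: 15.3
eef_pos: [0.5144, -0.0473, 0.2427]
eef_rot: [-0.0, 0.021, 1.0, -0.0]
force: [0.2, 0.4, 0.2]
gripper_width: 0.0173
```

Emit:
{"name": "servo_tool", "arguments": {"increments": [[0.2,0.2,-0.4,-0.6,0],[0.1,0.2,-0.8,-1,0],[0,0.2,-1.2,-1,0],[0,0.2,-1.4,-1,0],[0,0.2,-1.4,-1,0]]}}

```text
t: 15.8
eef_pos: [0.5045, -0.1041, 0.2832]
eef_rot: [0.001, 0.022, 1.0, -0.0]
force: [0.4, 0.3, -0.4]
gripper_width: 0.0004
```

```bash
python3 - <<'E'
from h import *
go([.5466,-.049,.192],1.533)
s=arm.sense();print(list(s['eef_pos']),list(s['eef_rot']))
cv2.imwrite('pics/w12.png',imaging.capture('wrist'))
cv2.imwrite('pics/s12.png',cv2.resize(imaging.capture('scene')[265:340,375:455],None,fx=8,fy=8,interpolation=cv2.INTER_CUBIC))
E
```

```text
units [-0.988  1.423  2.28 ] turn -0.063 | t 15.8 pos [ 0.5045 -0.1041  0.2832] yang 1.5264 tiltz [ 1.e-03 -4.e-04 -1.e+00] F [ 0.36  0.28 -0.44] w 0.0004
[np.float64(0.5044846628485059), np.float64(-0.10405446357535646), np.float64(0.28319103136735624)] [np.float64(0.0005270924025188069), np.float64(0.022186835046471443), np.float64(0.9997536816110137), np.float64(-0.0002064689897105129)]
```

View pics/w12.png

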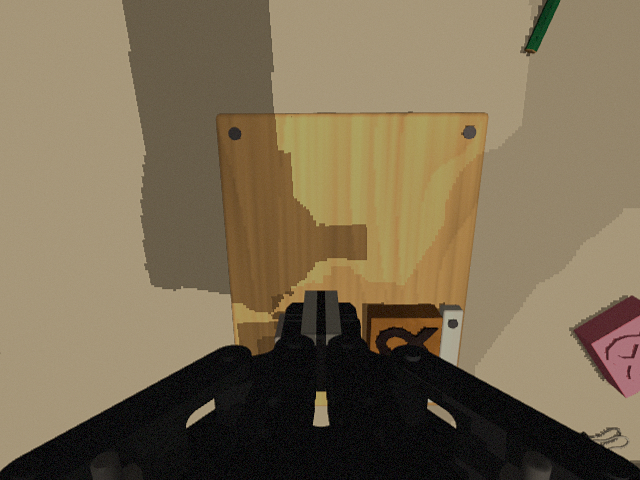

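View pics/s12.png

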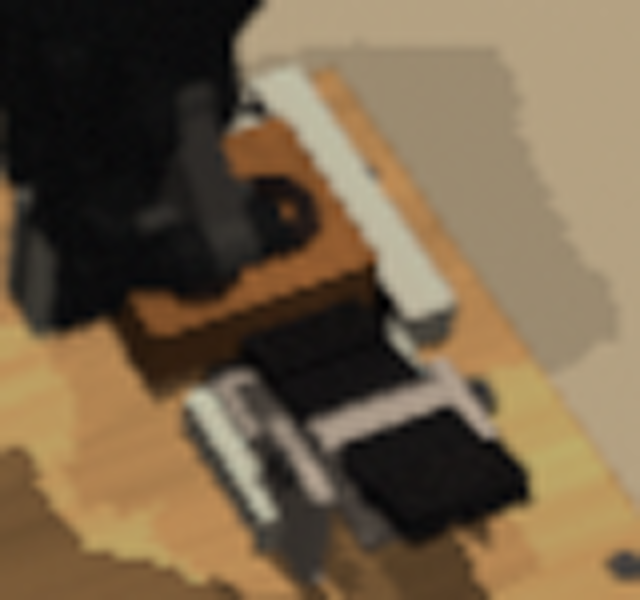

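```bash
python3 - <<'E'
from h import *
np.set_printoptions(precision=4,suppress=True)
def bed(p,b=(.532,-.0873,-.04)):
    c,n=np.cos(b[2]),np.sin(b[2]); d=p[:2]-np.array(b[:2]); return np.array([c*d[0]+n*d[1],-n*d[0]+c*d[1]])
for u in [(472,152),(470,219),(395,151),(391,219)]:
    p=at('top',(335+u[0]/5,155+u[1]/4.8),.066); print('top',u,p,bed(p))
for u in [(652,290),(585,320),(598,240),(545,282)]:
    p=at('scene',(305+u[0]/4.8,265+u[1]/4.8),.065); print('scene',u,p,bed(p))
E
```

```text
top (472, 152) [ 0.5934 -0.1608  0.066 ] [ 0.0643 -0.071 ]
top (470, 219) [ 0.5629 -0.16    0.066 ] [ 0.0338 -0.0714]
top (395, 151) [ 0.5933 -0.1275  0.066 ] [ 0.0629 -0.0378]
top (391, 219) [ 0.5624 -0.1259  0.066 ] [ 0.032  -0.0373]
scene (652, 290) [ 0.5912 -0.1628  0.065 ] [ 0.0621 -0.0731]
scene (585, 320) [ 0.5621 -0.1636  0.065 ] [ 0.0332 -0.075 ]
scene (598, 240) [ 0.5852 -0.1356  0.065 ] [ 0.0551 -0.0461]
scene (545, 282) [ 0.5577 -0.1433  0.065 ] [ 0.0279 -0.0549]
```

```bash
python3 - <<'E'
from h import *
go([.578,-.154,.255],1.531)
E
```

```text
units [-1.889 -1.209  0.692] turn -0.023 | t 15.9 pos [ 0.5045 -0.1025  0.2827] yang 1.5286 tiltz [-3.e-04  3.e-04 -1.e+00] F [-0.45  0.23  0.42] w 0.0004
```

Emit:
{"name": "servo_tool", "arguments": {"increments": [[0,-0.6,-0.4,0,0],[0,-1.2,-0.8,0,0],[0,-1.89,-1.21,0.3,0],[0,-1.89,-1.21,0.6,0],[0,-1.89,-1.21,0.69,0]]}}

```text
t: 16.4
eef_pos: [0.5775, -0.1536, 0.2533]
eef_rot: [-0.002, 0.021, 1.0, 0.0]
force: [0.3, 1.0, -1.1]
gripper_width: 0.0001
```

```bash
python3 - <<'E'
from h import *
go([.578,-.154,.235],1.531)
cv2.imwrite('pics/s13.png',cv2.resize(imaging.capture('scene')[240:340,360:470],None,fx=6,fy=6,interpolation=cv2.INTER_CUBIC))
cv2.imwrite('pics/w13.png',imaging.capture('wrist'))
E
```

```text
units [-0.014 -0.01   0.457] turn -0.018 | t 16.4 pos [ 0.5775 -0.1536  0.2533] yang 1.5291 tiltz [-3.5e-03  9.0e-04 -1.0e+00] F [ 0.32  0.99 -1.13] w 0.0001
```

View pics/s13.png

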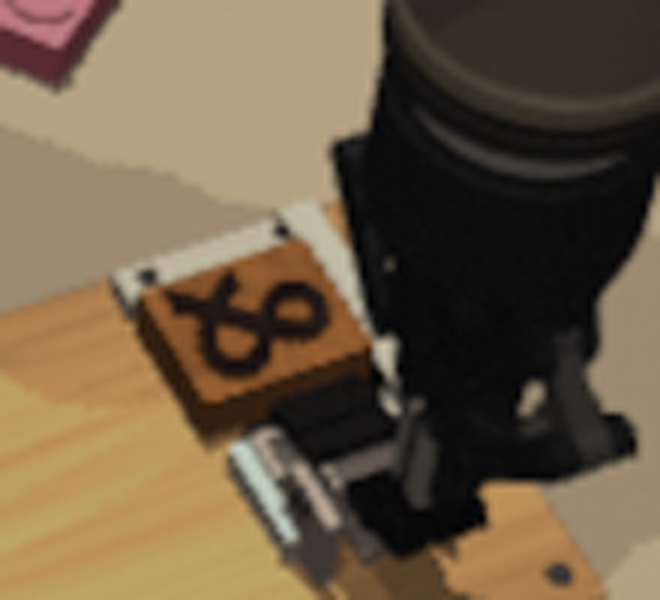

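View pics/w13.png

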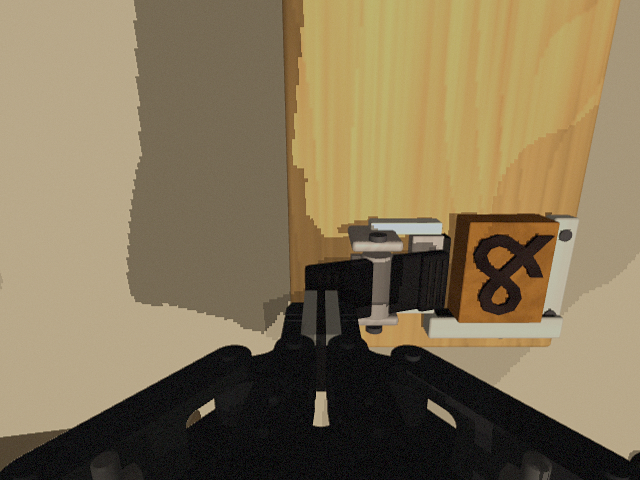

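```bash
python3 - <<'E'
from h import *
np.set_printoptions(precision=4,suppress=True)
s=dict(eef_pos=np.array([.5775,-.1536,.2533]),eef_rot=[-.002,.021,.9998,0]);s0=dict(eef_pos=np.zeros(3),eef_rot=[1,0,0,0])
print(proj('wrist',[0,0,.1734],s0),proj('wrist',[.011,0.01,.1734],s0),proj('wrist',[.011,-.01,.1734],s0))
for u,z in[((305,265),.067),((372,258),.055),((449,235),.045),((449,309),.045),((305,300),.067)]: print(u,at('wrist',u,z,s))
E
```

```text
[315.5526 311.5028] [339.3806 287.831 ] [291.5012 287.8553]
(305, 265) [ 0.5604 -0.1577  0.067 ]
(372, 258) [ 0.5627 -0.1262  0.055 ]
(449, 235) [ 0.5558 -0.0865  0.045 ]
(449, 309) [ 0.5968 -0.0841  0.045 ]
(305, 300) [ 0.5775 -0.1586  0.067 ]
```

Emit:
{"name": "servo_tool", "arguments": {"increments": [[0,0,0,0.1,0],[0,0,0,0.2,0],[0,0,0,0.25,0],[0,0,0,0.28,0],[0,0,0,0.3,0]]}}

```text
t: 17.0
eef_pos: [0.5779, -0.1546, 0.2436]
eef_rot: [0.0, 0.021, 1.0, 0.0]
force: [-0.2, -0.1, 0.7]
gripper_width: -0.0001
```

Emit:
{"name": "servo_tool", "arguments": {"increments": [[0,0,0,0.03,0],[0,0,0,0.06,0],[0,0,0,0.08,0],[0,0,0,0.1,0],[0,0,0,0.1,0]]}}

```text
t: 17.5
eef_pos: [0.5779, -0.1546, 0.2393]
eef_rot: [-0.0, 0.021, 1.0, 0.0]
force: [-0.0, -0.5, -0.2]
gripper_width: -0.0001
```

Emit:
{"name": "servo_tool", "arguments": {"increments": [[0,0,0,0.02,0],[0,0,0,0.04,0],[0,0,0,0.06,0],[0,0,0,0.08,0],[0,0,0,0.1,0]]}}

```text
t: 18.0
eef_pos: [0.5781, -0.1552, 0.2364]
eef_rot: [0.0, 0.021, 1.0, -0.0]
force: [-2.2, -1.1, 8.8]
gripper_width: -0.0002
```

Emit:
{"name": "servo_tool", "arguments": {"increments": [[0,0,0,0.02,0],[0,0,0,0.04,0],[0,0,0,0.06,0],[0,0,0,0.08,0],[0,0,0,0.08,0]]}}

```text
t: 18.5
eef_pos: [0.5779, -0.1565, 0.2332]
eef_rot: [0.001, 0.022, 1.0, -0.001]
force: [-2.4, -3.8, 7.1]
gripper_width: -0.0005
```

Emit:
{"name": "servo_tool", "arguments": {"increments": [[0,0,0,0.02,0],[0,0,0,0.04,0],[0,0,0,0.06,0],[0,0,0,0.08,0],[0,0,0,0.1,0]]}}

```text
t: 19.0
eef_pos: [0.5782, -0.1557, 0.2288]
eef_rot: [0.001, 0.022, 1.0, -0.001]
force: [0.0, -2.1, 2.9]
gripper_width: 0.0
```

Emit:
{"name": "servo_tool", "arguments": {"increments": [[0,0,0,0.02,0],[0,0,0,0.04,0],[0,0,0,0.06,0],[0,0,0,0.08,0],[0,0,0,0.08,0]]}}

```text
t: 19.5
eef_pos: [0.5777, -0.154, 0.2246]
eef_rot: [-0.001, 0.021, 1.0, 0.0]
force: [0.4, -0.4, -0.4]
gripper_width: 0.0003
```

Emit:
{"name": "servo_tool", "arguments": {"increments": [[0,0,0,0.02,0],[0,0,0,0.04,0],[0,0,0,0.06,0],[0,0,0,0.06,0],[0,0,0,0.06,0]]}}

```text
t: 20.0
eef_pos: [0.5779, -0.1546, 0.2227]
eef_rot: [-0.0, 0.021, 1.0, 0.0]
force: [-0.4, 0.0, 0.4]
gripper_width: 0.0004
```

Emit:
{"name": "servo_tool", "arguments": {"increments": [[0,0,0,0.01,0],[0,0,0,0.02,0],[0,0,0,0.03,0],[0,0,0,0.04,0],[0,0,0,0.04,0]]}}

```text
t: 20.5
eef_pos: [0.5779, -0.1546, 0.221]
eef_rot: [-0.0, 0.021, 1.0, 0.0]
force: [-0.0, 0.3, 0.2]
gripper_width: -0.0001
```

```bash
python3 - <<'E'
from h import *
cv2.imwrite('pics/s14.png',cv2.resize(imaging.capture('scene')[240:340,360:470],None,fx=6,fy=6,interpolation=cv2.INTER_CUBIC))
E
```

```text
(no output)
```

View pics/s14.png

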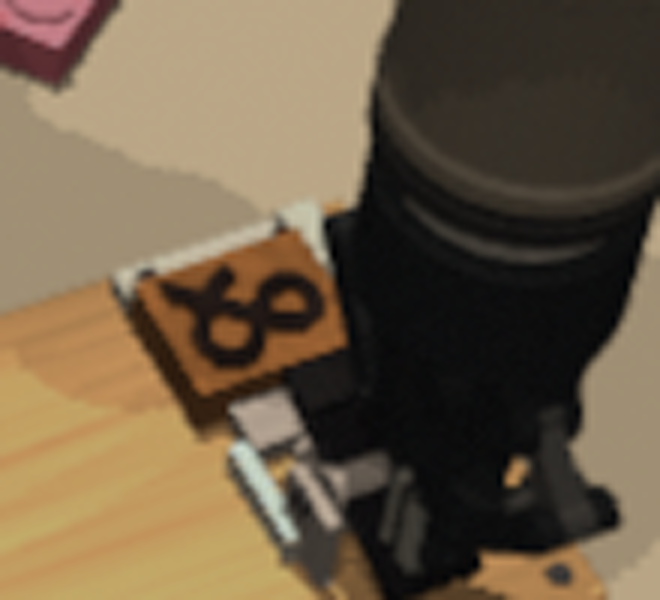

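Emit:
{"name": "servo_tool", "arguments": {"increments": [[0,0,0,0.01,0],[0,0,0,0.02,0],[0,0,0,0.03,0],[0,0,0,0.04,0],[0,0,0,0.04,0]]}}

```text
t: 21.05
eef_pos: [0.578, -0.1546, 0.2194]
eef_rot: [-0.0, 0.021, 1.0, 0.0]
force: [-0.4, -0.1, 0.3]
gripper_width: 0.0003
```

Emit:
{"name": "servo_tool", "arguments": {"increments": [[0,0,0,0.01,0],[0,0,0,0.02,0],[0,0,0,0.03,0],[0,0,0,0.03,0],[0,0,0,0.03,0]]}}

```text
t: 21.55
eef_pos: [0.578, -0.1547, 0.2189]
eef_rot: [0.0, 0.021, 1.0, 0.0]
force: [-2.1, 0.5, 6.5]
gripper_width: 0.0001
```

Emit:
{"name": "servo_tool", "arguments": {"increments": [[0,0,0,0.01,0],[0,0,0,0.02,0],[0,0,0,0.03,0],[0,0,0,0.03,0],[0,0,0,0.03,0]]}}

```text
t: 22.05
eef_pos: [0.5781, -0.1547, 0.2185]
eef_rot: [0.0, 0.021, 1.0, 0.0]
force: [-4.8, 0.4, 14.3]
gripper_width: 0.0
```

Bearing on the stop (14 N); ease to about 10 N, hold, then lift.

Emit:
{"name": "servo_tool", "arguments": {"increments": [[0,0,0,-0.015,0],[0,0,0,-0.015,0],[0,0,0,-0.015,0],[0,0,0,-0.015,0],[0,0,0,-0.015,0]]}}

```text
t: 22.55
eef_pos: [0.5781, -0.1546, 0.2188]
eef_rot: [0.0, 0.021, 1.0, 0.0]
force: [-3.3, 1.1, 9.9]
gripper_width: 0.0004
```

Emit:
{"name": "servo_tool", "arguments": {"increments": [[0,0,0,-0.1,0],[0,0,0,-0.4,0],[0,0,0,-1,0],[0,0,0,-1.8,0],[0,0,-0.5,-2.6,0]]}}

```text
t: 23.05
eef_pos: [0.5776, -0.1718, 0.3229]
eef_rot: [-0.0, 0.019, 1.0, 0.001]
force: [0.8, -0.1, 0.3]
gripper_width: -0.0002
```

Emit:
{"name": "servo_tool", "arguments": {"increments": [[0,0.8,-0.6,0,0],[0,1.6,-1.2,0,0],[0,2,-1.2,0,0],[0,2,-1.2,0,0],[0,2,-1.2,0,0]]}}

```text
t: 23.55
eef_pos: [0.4957, -0.2189, 0.3223]
eef_rot: [0.001, 0.021, 1.0, 0.0]
force: [0.5, 0.1, 0.6]
gripper_width: -0.0
```

```bash
python3 - <<'E'
from h import *
go([.5775,-.1536,.2533],1.53)
cv2.imwrite('pics/s15.png',cv2.resize(imaging.capture('scene')[240:390,295:475],None,fx=4.4,fy=4,interpolation=cv2.INTER_CUBIC))
im=imaging.capture('top')
cv2.imwrite('pics/t15.png',cv2.resize(im[155:280,335:455],None,fx=5,fy=4.8,interpolation=cv2.INTER_CUBIC))
cv2.imwrite('pics/t15f.png',im)
E
```

```text
units [-1.972  1.716  1.729] turn -0.012 | t 23.55 pos [ 0.4957 -0.2189  0.3223] yang 1.5288 tiltz [ 1.4e-03  1.0e-04 -1.0e+00] F [0.53 0.14 0.65] w -0.0
```

View pics/s15.png

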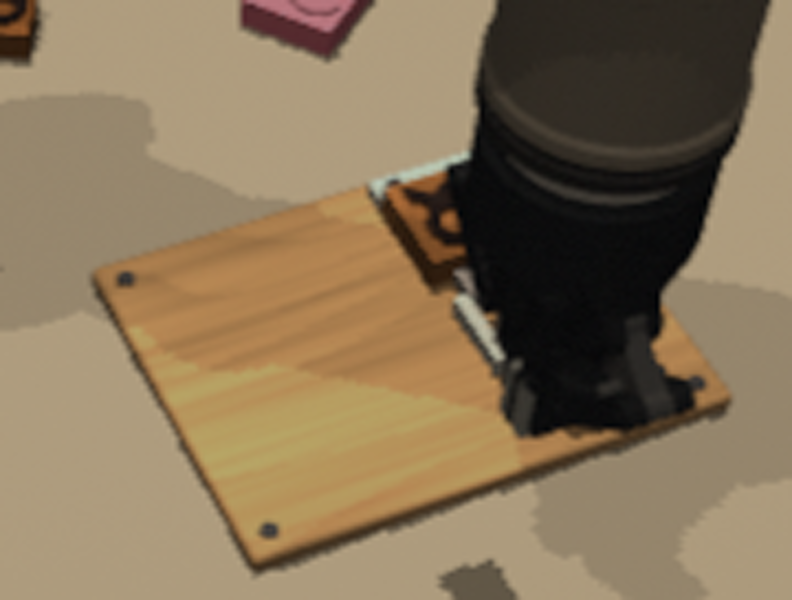

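View pics/t15.png

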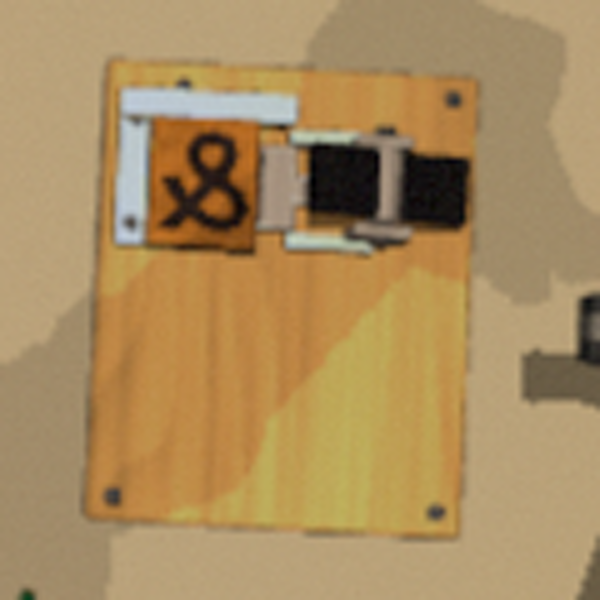

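```bash
python3 - <<'E'
from h import *
np.set_printoptions(precision=1,suppress=True)
c,n=np.cos(-.04),np.sin(-.04)
for P in [(.08,.065),(.08,.017),(.02,.017),(.02,.065)]:
    print((proj('top',[.532+c*P[0]-n*P[1],-.0873+n*P[0]+c*P[1],.032])-[335,155])*[5,4.8])
im=cv2.imread('pics/t15f.png')
cv2.imwrite('pics/t15z.png',cv2.resize(im[170:212,355:400],None,fx=14,fy=14,interpolation=cv2.INTER_CUBIC))
E
```

```text
[151.9 114.9]
[259.  120.4]
[252.9 248.1]
[145.4 242.5]
```

View pics/t15z.png

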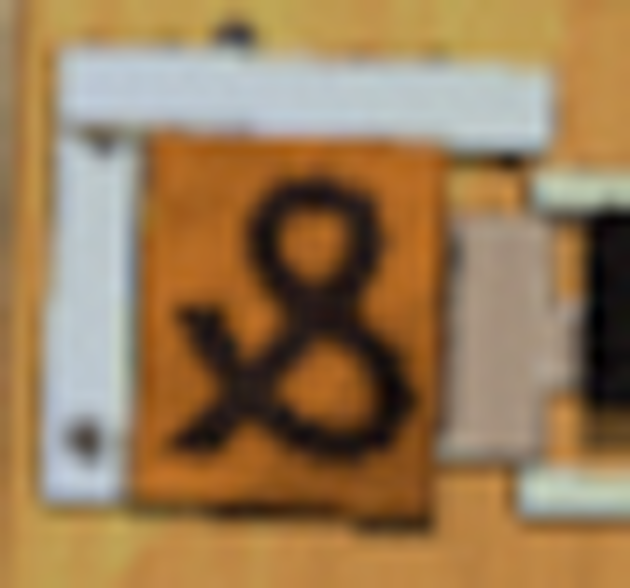

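Emit:
{"name": "servo_tool", "arguments": {"increments": [[0,0.8,0,-1,0],[0,1.4,0,-1.5,0],[0,1.4,0,-1.5,0],[0,1.4,0,-1.5,0],[0,1.4,0,-1.5,0]]}}

```text
t: 24.15
eef_pos: [0.4403, -0.2161, 0.3812]
eef_rot: [-0.0, 0.02, 1.0, 0.0]
force: [-0.2, -0.3, -0.5]
gripper_width: 0.0002
```

```bash
python3 - <<'E'
from h import *
go([.5775,-.1536,.2533],1.53)
im=imaging.capture('scene')
cv2.imwrite('pics/s16.png',im)
cv2.imwrite('pics/s16z.png',cv2.resize(im[265:340,375:455],None,fx=8,fy=8,interpolation=cv2.INTER_CUBIC))
E
```

```text
units [-3.364  1.702  3.196] turn 0.001 | t 24.15 pos [ 0.4403 -0.2161  0.3812] yang 1.5301 tiltz [-2.e-04  1.e-04 -1.e+00] F [-0.22 -0.28 -0.48] w 0.0002
```

View pics/s16.png

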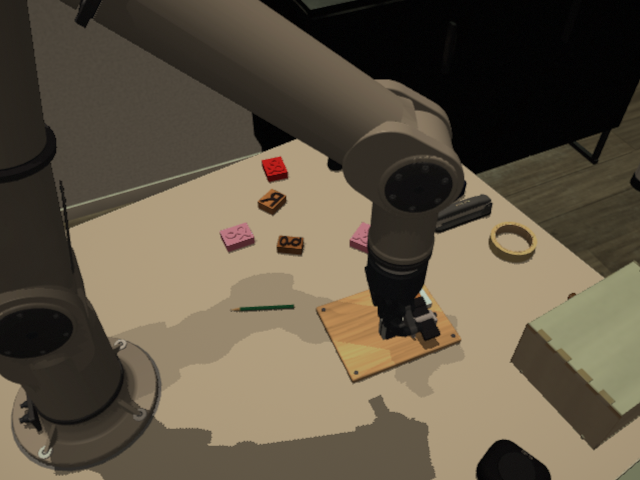

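View pics/s16z.png

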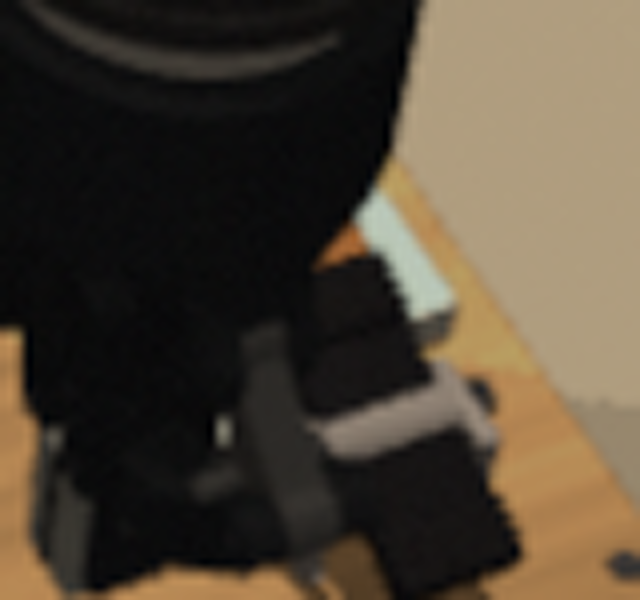

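```bash
python3 - <<'E'
from h import *
go([.69,-.06,.33],1.53)
E
```

```text
units [-6.082  4.157  1.269] turn -0.001 | t 24.2 pos [ 0.4402 -0.2162  0.381 ] yang 1.5299 tiltz [-9.e-04  1.e-04 -1.e+00] F [ 0.86 -0.72 -0.84] w -0.0002
```

Emit:
{"name": "servo_tool", "arguments": {"increments": [[0,-0.8,0.6,0,0],[0,-1.6,1.2,0,0],[0,-2.4,1.7,0,0],[0,-3.2,2.2,0,0],[0,-4,2.8,0,0]]}}

```text
t: 24.7
eef_pos: [0.6056, -0.1107, 0.3803]
eef_rot: [-0.001, 0.021, 1.0, -0.0]
force: [0.9, -0.9, 0.6]
gripper_width: -0.0001
```

Emit:
{"name": "servo_tool", "arguments": {"increments": [[0,-0.8,0.6,0.4,0],[0,-1.6,1.2,0.8,0],[0,-2.1,1.35,1.2,0],[0,-2.1,1.35,1.2,0],[0,-2.1,1.35,1.2,0]]}}

```text
t: 25.2
eef_pos: [0.6901, -0.0611, 0.3318]
eef_rot: [-0.002, 0.021, 1.0, -0.0]
force: [-0.3, 0.2, -0.4]
gripper_width: 0.0003
```

```bash
python3 - <<'E'
from h import *
go([.69,-.06,.33],1.53)
im=imaging.capture('wrist');cv2.imwrite('pics/w17.png',im)
cv2.imwrite('pics/w17z.png',cv2.resize(im[60:260,180:440],None,fx=3,fy=3,interpolation=cv2.INTER_CUBIC))
E
```

```text
units [0.003 0.027 0.045] turn -0.01 | t 25.2 pos [ 0.6901 -0.0611  0.3318] yang 1.529 tiltz [-3.1e-03 -5.0e-04 -1.0e+00] F [-0.34  0.17 -0.39] w 0.0003
```

View pics/w17z.png

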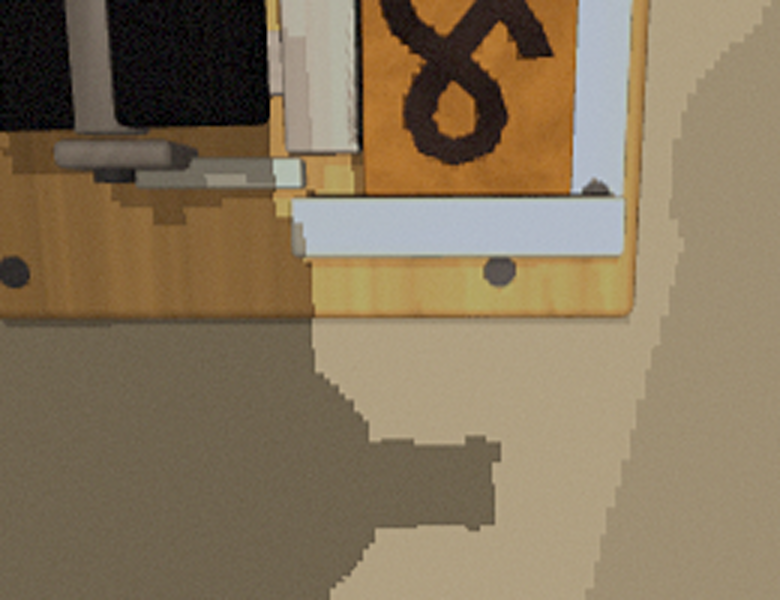

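```bash
python3 -c "
from h import *
print(arm.finish_job())"
```

```text
the job is handed in; nothing more can be done
None
```

The large "&" letter is clamped in the bed against the end stop and side fence, and I handed the job in at about 25 s of the 67 s allowed.

- **Seating the letter:** I laid it face up in the lane mouth, pushed it from behind with nearly closed fingers onto the end stop, and held it there for more than 0.5 s. The wrist force read about 14 N along the lane, with 1 to 2 N of drag.
- **Closing the clamp:** I pressed the rocker with closed fingers. It resisted with about 9 N and then snapped over. I followed it down to its lower stop, peaking at 14 N and easing to about 10 N, then lifted clear.

**Last checks:**
- **Letter:** In the last wrist picture it lies face up and square. It is flush on the fence, and any gap at the end stop is under about 1 mm. The top camera alone suggested it might sit up to about 1 mm short along the lane, which is within its measuring error and inside the 2 mm limit.
- **Rocker:** It shows closed in the pictures, but I could not read its joint angle.
- **Other letters:** The middle and small letters look unmoved in the last scene picture; I compared this by eye only.
- **Arm:** It was clear of everything, with forces near zero.

**Disagreement:** The wrist camera and the fixed cameras differed by about 5 mm across the table. I worked from positions between the two and confirmed the fit with force and close-up views.

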